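Secure the mill's crank with its hitch pin

ROBOT

A 7-joint arm with a two-finger parallel gripper is mounted at the origin on a cart in front of the work surface, level with it; the furniture and walls round the work are solid. World frame = base frame: x ahead of the robot, y to its left, z up, the work surface at z = 0. Lengths are in m, angles in degrees, forces in N, time in s.
With the tool pointing down it reaches from about 0.425 to 0.875 m from the base axis. Payload 4.7 kg.
Tool frame: the origin (TCP) lies between the finger pads; the fingertips stand env.finger_overhang ahead of it and the grasp point (between the pads) lies 5 mm behind it (env.finger_overhang is the distance from the TCP to the fingertips, in m); z points along the fingers, y is the line along which they close (so a half turn about z gives the same grasp; the last joint's range is limited). The gripper opens to 87 mm and grips with 3 to 60 N. Pads are 19 mm wide; open, the fingers measure 117 mm over their backs; the gripper's body (75 mm by 190 mm) begins 51 mm behind the grasp point.
Start: joints at [-63.02, 18.392, -4.016, 83.108, 1.295, 78.541, -3.26], TCP at [0.287, 0.583, 0.206] pointing down, gripper open.
Joint ranges: [-163.93, 163.93], [-17.29, 119.83], [-79.2, 71.16], [3.27, 140.29], [-89.18, 269.18], [5.43, 117.66], [-154.24, 154.24]. Speed limits (degrees/s): [147.25, 147.25, 180, 180, 180, 180, 180].

INTERFACE

Orientations are given as [roll, pitch, yaw] about the fixed x, y, z axes, in that order (R = Rz(yaw) Ry(pitch) Rx(roll)).
In Python, from cell import telemetry, eyes, env, models gives the robot as it stands. The module is installed in compiled form; this text tells all that it offers.
- The arm moves only by the tool drive_tool, never from a script. Its arguments are lists of equal length, an entry for each row: "angular": the turn, a rotation vector about the tool's x, y, z in rad, a list of three; "delta_pos": the shift along the tool's x, y, z in cm, a list of three; "gripper": the finger opening in cm, from 0 to 8.7. A call has 1 to 20 rows; each row shifts and turns the commanded pose from where the row before left it, along the tool's axes as they then stand; what a row does not reach is not made up. A row lasts 1/10 s, in which the tool goes at most 50 mm and 8.59 degrees, less where a joint would pass 70% of its speed; a pose out of reach is approached as far as the arm can. A call with a gripper value outside its range is refused whole. The fingers move at their own pace and stop on an object; "squeeze" is the grip in N (left out, the last holds). Time passes only in rows, so rows that do not move let the fingers close. It gives the time, the measured TCP pose, the force, the opening and the grip force at its end, in the units of the state.
- telemetry.get_obs(): the state, without advancing time (a new reading comes with each control period).
- eyes.read_camera(name): name is "side" or "top" or "wrist"; returns a dict with "pixels" (384x512x3 uint8, red, green, blue), "mtx" (3x3 intrinsics, pixels), "D" ([k1, k2, p1, p2, k3] as OpenCV has them; the pictures are not rectified), "origin" and "orientation" of the camera in the world. Camera axes: x right, y down, z forward; pixel columns grow to the right and rows downward; lengths in m; the calibration is good to about 2 mm. A picture is of the moment at which its call begins. There is no depth.
- env.sign_off(): hands the job in; it is judged then, once.
Trained networks look in a picture, given as the dict that the camera call returned (one of the last four; its "shot" number tells which), for a name from the list of things; names that differ only in an ending like _2 or _b are one class to them, and where a whole thing is asked for, a point or a joint stands for the part that bears it (a point fixed in the world has none). Each returns a list of dicts, best first, with "p" (0 to 1); they miss things now and then, are a little off and sometimes report something else, mostly with a low value. They report only what shows in the picture. A call takes as long as a camera call.
- models.search_frame(picture, target): "centre" ([column, row] in pixels, amid what is visible of it).
- models.cut_out(picture, target): "pixels" (384x512 bool, what is visible of it) and "centre" ([column, row] in pixels, amid what is visible of it).
The state is a dict: "time_s": time; "qpos": joint angles; "joint_velocities": joint speeds; "effort": joint torques, N m; "tool_pos": TCP position; "tool_rot": TCP orientation; "force": force on the tool from outside, world axes, zero at the start; "wrist_torque": the same for the moment, N m; "grip_width": finger opening in m; "grasp_force": force on a finger pad.
Only numpy, scipy, OpenCV 4.12 (cv2) and the standard library are available. Lean on these libraries where they do the work, as an engineer would, in place of code of your own. Each camera call takes 0.05 s, during which the arm holds its last target. There are 200 camera calls.

TASK

Take the hitch pin from its wooden rest and push it through the cross hole in the kitchen mill's spindle, from the side the hole's direction tells, until its shoulder is fully home against the spindle, its loop still standing up. Then swing the sprung loop over the spindle's end and press it down until its bar snaps underneath the pin's tip and stays there, the pin still home, and let go. Work by feel and gently, never leaning hard on the mill or the pin (the height of the hole is not known beforehand), and leave everything else where it stands.

Things in the scene. Friction and masses are not known exactly. Their poses are not given: they have to be found in the camera images.
- mill_axis (a point): Point on the spindle's axis, level with the crank hub's top, 113 mm above the worktop, fixed to the mill. x level along the cross hole, the way the pin is pushed in; y level across; z up. The hole's centre lies straight above, 21 to 45 mm higher, differing each time and not given: see mill. Hole 10.2 mm, round, level, right through, sharp rims that do not guide the tip.
- mill: White hand mill, fixed; origin under its centre, axes as mill_axis; radius 54 mm. Square spindle end: 30 mm along x, 26 mm along y, flat top always 18 mm above the hole's centre; it sticks at the height where it was left, so feel for its top (or hole) by light contact. Hub radius 20 mm. Fixed crank arm to +y below the hub's top, its knob 108 mm out, top at 142 mm.
- pin_grip (a point): Centre of the steel hitch pin's grip tab: 30 mm along x, 12 mm thick along y (pinch it there), 22 mm tall. Pin axes: x toward its tip, z up as it lies level in the rest. The pin's centre line runs 5 mm above this point. From here along +x: loop hinge 52 mm, shoulder face 60 mm, tip 104 mm; a 9 mm rod goes back to -44 mm. About 0.14 kg.
- pin_shoulder (a point): Point on the pin's centre line in the front face of its round shoulder (18 mm diameter, the stop that rests on the spindle's face). Fully home it lies at x = -15 mm in mill_axis's frame. The shank before it is 9 mm thick, 44 mm long.
- pin_tip (a point): Rounded end of the pin's shank on its centre line, 44 mm in front of pin_shoulder; fully home it stands 14 mm out of the spindle's far side. Axes as the pin's.
- loop_bar (a point): Middle of the cross bar of the pin's 4 mm wire loop; straight bar 34 mm long across y, 52 mm from the hinge axis, which lies level across the pin on its centre line, 8 mm behind the shoulder face. Legs at y = -22 and +22 mm, so the spindle's end passes between them. At the start the loop stands upright.
- loop (a joint): Loop angle, rad: 0 standing up (a weak spring, about 1 N at the bar, returns it there), 1.57 lying forward along the pin. Swung forward and down, the bar meets the tip from above at about 1.48; the legs are sprung lengthwise, so 5 to 15 N down on the bar makes it ride round the tip and snap underneath, latched at about 1.66; press beside the tip, which must pass.
- rest: Wooden rest, fixed, in which the pin lies (lift it straight up); origin on the worktop below pin_shoulder, axes as the pin's. Base 140 x 60 x 8 mm; uprights 10 mm thick, 40 mm wide, 62 mm high with open-topped 11 mm notches at x = +14 and -96 mm; pin's centre line 55 mm above the worktop.
- tin: Bystander, to be left alone: food tin, 75 mm diameter, 58 mm tall; origin at the centre of its underside.
- spice: Bystander, to be left alone: spice jar with a green cap, 46 mm diameter, 105 mm tall; origin at the centre of its underside.
- small_mug: Bystander, to be left alone: small white mug, 58 mm diameter, 55 mm tall; origin at the centre of its underside.
- teaspoon: Bystander, to be left alone: steel teaspoon lying flat, 130 mm long; origin at the centre of its underside.
- timer: Bystander, to be left alone: white wind-up kitchen timer, 76 mm tall; origin at the centre of its underside.
- glass_jar: Bystander, to be left alone: glass jar with a dark lid, 65 mm diameter, 86 mm tall; origin at the centre of its underside.

How it is judged (in metres and radians):
On the way, in this order (a step that is already met when the one before it is completed fails the run):
1. the pin is through the cross hole with its shoulder home, the loop still standing up (x of pin_shoulder in the frame of mill_axis between -0.019 and -0.012 m and y of pin_shoulder in the frame of mill_axis between -0.005 and 0.005 m and z of pin_shoulder in the frame of mill_axis between 0.015 and 0.048 m and angle between the x axis of pin_tip and the x axis of mill_axis, either way round below 0.12 rad and x of pin_tip in the frame of mill_axis above 0.02 m and value of joint loop below 0.5 rad), for 0.2 s.
2. the loop is over the spindle's end and its bar has snapped under the pin's tip (x of pin_shoulder in the frame of mill_axis between -0.02 and -0.012 m and y of pin_shoulder in the frame of mill_axis between -0.005 and 0.005 m and z of pin_shoulder in the frame of mill_axis between 0.015 and 0.048 m and angle between the x axis of pin_tip and the x axis of mill_axis, either way round below 0.12 rad and x of pin_tip in the frame of mill_axis above 0.02 m and value of joint loop above 1.62 rad), for 0.2 s.
At the end, for the whole second after the job is handed in: The pin is through the spindle's hole, shoulder within 5 mm of the spindle's face, centre line within 5 mm sideways and 0.12 rad of the hole's, 15 to 48 mm above mill_axis, tip out of the far side; the loop is round the spindle with its bar latched under the tip (loop angle above 1.62 rad) (all of step 2); the robot touches nothing.
It fails at once if the mill (with its spindle) is pushed with more than 35 N by the pin or the robot (contact force between mill and anything else above 35 N).
It fails at once if a bystander is shifted by more than 20 mm (distance of any of tin, spice, small_mug, teaspoon, timer, glass_jar from where it was at the start of the episode above 0.02 m).
It also fails if it takes over 72 s, if anything falls off the work surface, if the arm or the gripper's body presses on something with over 40 N, if the wrist force passes 120 N, or if a joint passes its speed limit or range.

## Working session

There is one attempt and no reset: what is moved stays moved. The work goes in short steps, Python scripts to look and compute and a tool call to move; the robot and the scene stay as the last step left them, time stands still between calls to the robot, and variables do not carry over. Pictures are saved under pics/ and viewed, at most 10 in all, crops included, and the job is handed in when it is done.

Besides the shell and the picture viewer there is one more tool, called after ">>>" as name(argument=value, ...) on one line, values as JSON. drive_tool: Moves the arm, as the interface text tells. Its arguments: {"type":"object","properties":{"angular":{"type":"array","items":{"type":"array","items":{"type":"number"}}},"delta_pos":{"type":"array","items":{"type":"array","items":{"type":"number"}}},"gripper":{"type":"array","items":{"type":"number"}},"squeeze":{"type":"number"}},"required":["angular","delta_pos","gripper"]}

```bash
mkdir -p pics
cat > h.py <<'E'
import numpy as np, cv2
from scipy.spatial.transform import Rotation as R
from cell import telemetry, eyes, env, models
def camR(c):
    o=np.array(c["orientation"],float)
    return o if o.shape==(3,3) else R.from_euler('xyz',o,degrees=True).as_matrix()
def ray(c,px):
    u=cv2.undistortPoints(np.array([[px]],float),np.array(c["mtx"],float),np.array(c["D"],float))[0,0]
    return np.array(c["origin"],float),camR(c)@np.array([u[0],u[1],1.])
def onz(c,px,z):
    o,d=ray(c,px); return o+d*(z-o[2])/d[2]
def proj(c,P):
    Rm=camR(c);t=-Rm.T@np.array(c["origin"],float)
    return cv2.projectPoints(np.array(P,float).reshape(-1,1,3),cv2.Rodrigues(Rm.T)[0],t,np.array(c["mtx"],float),np.array(c["D"],float))[0][:,0]
def tri(obs):
    A=np.zeros((3,3));b=np.zeros(3)
    for c,px in obs:
        o,d=ray(c,px);d/=np.linalg.norm(d);M=np.eye(3)-np.outer(d,d);A+=M;b+=M@o
    return np.linalg.solve(A,b)
def save(c,n): cv2.imwrite('pics/'+n,cv2.cvtColor(c["pixels"],cv2.COLOR_RGB2BGR))
E
python3 - <<'E'
from h import *
np.set_printoptions(precision=4,suppress=True)
print(env.finger_overhang); o=telemetry.get_obs(); print({k:np.round(v,4) for k,v in o.items()})
ims=[]
for n in ["top","side"]:
    c=eyes.read_camera(n); ims.append(c["pixels"]); print(n,np.array(c["origin"]),c["orientation"])
    for t in ["mill","pin_grip","pin_shoulder","pin_tip","loop_bar","rest","mill_axis","tin","spice","small_mug","teaspoon","timer","glass_jar"]:
        r=models.search_frame(c,t)
        print(n,t,[(np.round(x["centre"],1),round(x["p"],2)) for x in r[:2]], onz(c,r[0]["centre"],0.05) if r else '')
    save(c,n+"0.png")
E
```

```text
0.014
{'time_s': np.float64(0.0), 'qpos': array([-63.0199,  18.4383,  -4.0143,  83.1743,   1.2958,  78.5404,
        -3.2621]), 'joint_velocities': array([-0.0113,  0.0213, -0.0574, -0.013 , -0.0209, -0.1302, -0.0546]), 'effort': array([ -0.    , -49.1299,  -0.4041, -31.252 ,  -0.0639,   0.0438,
         0.0002]), 'tool_pos': array([0.2865, 0.5828, 0.2045]), 'tool_rot': array([-179.8923,    0.0069,  153.8265]), 'force': array([-0.1171,  0.0257, -0.3735]), 'wrist_torque': array([-0.0359, -0.0042,  0.062 ]), 'grasp_force': np.float64(0.0), 'grip_width': np.float64(0.087)}
top [ 0.3518 -0.078   1.2961] [-169.512     0.9639  -90.5795]
top mill [(array([249.5, 190.4]), 0.78)] [ 0.5498 -0.057   0.05  ]
top pin_grip [(array([317.4, 203.1]), 0.53)] [ 0.5042 -0.2822  0.05  ]
top pin_shoulder [(array([316.3, 205. ]), 0.48)] [ 0.4979 -0.2783  0.05  ]
top pin_tip [(array([314.7, 201. ]), 0.64)] [ 0.5114 -0.2735  0.05  ]
top loop_bar [(array([316.6, 198.6]), 0.39)] [ 0.5193 -0.2801  0.05  ]
top rest [(array([315.9, 218.6]), 0.91)] [ 0.4529 -0.2751  0.05  ]
top mill_axis [(array([249.6, 183.9]), 0
[... 645 characters left out ...]
248.2, 148.2]), 0.73)] [ 0.5026 -0.2994  0.05  ]
side pin_tip [(array([251.9, 150.6]), 0.74), (array([354.9, 281.3]), 0.55)] [ 0.4936 -0.2844  0.05  ]
side loop_bar [] 
side rest [(array([199.6, 138.1]), 0.61), (array([255.6, 156.5]), 0.55)] [ 0.6579 -0.4084  0.05  ]
side mill_axis [(array([255.7, 212.4]), 0.83)] [ 0.5722 -0.0429  0.05  ]
side tin [(array([216.8, 165.2]), 0.62)] [ 0.6353 -0.2694  0.05  ]
side spice [(array([190.5, 177.2]), 0.83)] [ 0.7386 -0.2545  0.05  ]
side small_mug [(array([330.4, 245.4]), 0.77)] [0.3888 0.1542 0.05  ]
side teaspoon [] 
side timer [(array([327. , 245.9]), 0.53)] [0.3999 0.1517 0.05  ]
side glass_jar [(array([353.4, 283.3]), 0.59)] [0.3776 0.2922 0.05  ]
```

View pics/top0.png

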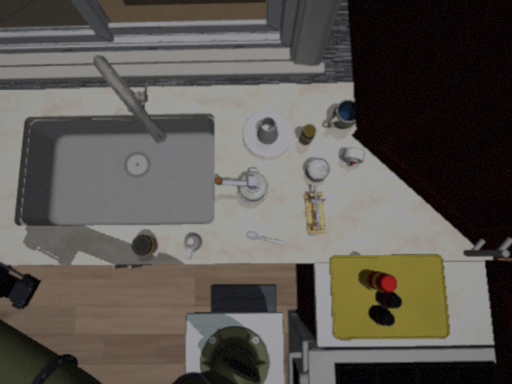

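View pics/side0.png

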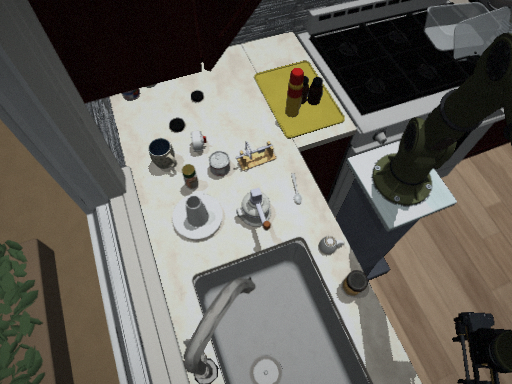

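The top view shows the mill at (251,185) with its crank arm to the left (+y), its knob at (217,181). That makes the push direction roughly world +x. The rest and pin are at (315,212), with the tin just beyond at (316,170), and the side view agrees. I'll swing over there for a close look with the wrist camera.

>>> drive_tool(angular=[[0,0,0],[0,0,0],[0,0,0],[0,0,0],[0,0,0],[0,0,0],[0,0,0],[0,0,0],[0,0,0],[0,0,0],[0,0,0],[0,0,0],[0,0,0],[0,0,0],[0,0,0]], delta_pos=[[0,0,-4],[0,0,-4],[-3,-2.3,-1],[-3.4,-2.6,-1],[-3.4,-2.6,-1],[-3.4,-2.6,-1],[-3.4,-2.6,-1],[-3.4,-2.6,-1],[-3.4,-2.6,-1],[-3.4,-2.6,0],[-3.4,-2.6,0],[-3.4,-2.6,0],[-3.4,-2.6,0],[-3.4,-2.6,0],[-3.4,-2.6,0]], gripper=[8.7,8.7,8.7,8.7,8.7,8.7,8.7,8.7,8.7,8.7,8.7,8.7,8.7,8.7,8.7])

```text
time_s: 2.9
tool_pos: [0.5326, 0.0879, 0.3559]
tool_rot: [179.9, 0.0, 153.8]
force: [0.7, 1.7, -0.1]
grip_width: 0.0869
grasp_force: 0.0
```

>>> drive_tool(angular=[[0,0,0.148],[0,0,0.148],[0,0,0.148],[0,0,0.148],[0,0,0.148],[0,0,0.148],[0,0,0.148],[0,0,0.148],[0,0,0.148],[0,0,0.148],[0,0,0.148],[0,0,0.148],[0,0,0.148],[0,0,0.148],[0,0,0.148],[0,0,0.148],[0,0,0.148],[0,0,0.148],[0,0,0.02],[0,0,0]], delta_pos=[[0,0,0],[0,0,0],[0,0,0],[0,0,0],[0,0,0],[0,0,0],[0,0,0],[0,0,0],[0,0,0],[0,0,0],[0,0,0],[0,0,0],[0,0,0],[0,0,0],[0,0,0],[0,0,0],[0,0,0],[0,0,0],[0,0,0],[0,0,0]], gripper=[8.7,8.7,8.7,8.7,8.7,8.7,8.7,8.7,8.7,8.7,8.7,8.7,8.7,8.7,8.7,8.7,8.7,8.7,8.7,8.7])

```text
time_s: 4.9
tool_pos: [0.532, 0.0895, 0.3557]
tool_rot: [-180.0, -0.0, 0.2]
force: [-0.4, -0.5, -0.5]
grip_width: 0.0871
grasp_force: 0.0
```

Run:
```python
from h import *
np.set_printoptions(precision=4,suppress=True)
c=eyes.read_camera("wrist");save(c,"w1.png");print(np.array(c["origin"]),c["orientation"],np.array(c["mtx"]))
print(telemetry.get_obs()["qpos"],telemetry.get_obs()["tool_pos"],telemetry.get_obs()["tool_rot"])
c=eyes.read_camera("top");im=c["pixels"][150:250,200:340]
cv2.imwrite('pics/topc.png',cv2.resize(im[:,:,::-1],None,fx=5,fy=5,interpolation=cv2.INTER_CUBIC))
```

```text
[0.609  0.0904 0.5336] [163.806   -0.0277 -89.7256] [[312.1152   0.     257.0861]
 [  0.     312.1152 190.8044]
 [  0.       0.       1.    ]]
[ -35.4668    2.7272   24.2889   84.7937   -1.129    92.7081 -101.0411] [0.532  0.0896 0.3556] [-179.9916   -0.0101    0.2147]
```

>>> drive_tool(angular=[[0,0,0],[0,0,0],[0,0,0],[0,0,0],[0,0,0],[0,0,0],[0,0,0]], delta_pos=[[-1.5,4,0],[-1.5,4,0],[-1.5,4,0],[-1.5,4,0],[-1.5,4,0],[-0.5,4,0],[0,0,0]], gripper=[8.7,8.7,8.7,8.7,8.7,8.7,8.7])

```text
time_s: 5.7
tool_pos: [0.4503, -0.1575, 0.3564]
tool_rot: [179.9, -0.1, -0.5]
force: [-0.6, 0.4, 1.1]
grip_width: 0.0867
grasp_force: 0.0
```

Run:
```python
from h import *
np.set_printoptions(precision=4,suppress=True)
print(telemetry.get_obs()["tool_pos"],telemetry.get_obs()["tool_rot"])
c=eyes.read_camera("wrist")
Z={"pin_grip":.05,"pin_shoulder":.055,"pin_tip":.055,"loop_bar":.107,"mill_axis":.113,"rest":.05}
for t in ["mill","pin_grip","pin_shoulder","pin_tip","loop_bar","rest","mill_axis","tin"]:
    r=models.search_frame(c,t); z=Z.get(t,.05)
    print(t,[(np.round(x["centre"],1),round(x["p"],2),onz(c,x["centre"],z)) for x in r[:2]])
cv2.imwrite('pics/w2.png',cv2.resize(c["pixels"][:,:,::-1],(800,600),interpolation=cv2.INTER_CUBIC))
```

```text
[ 0.4503 -0.1575  0.3564] [179.9327  -0.104   -0.4806]
mill [(array([184.6,  69.2]), 0.95, array([ 0.5724, -0.0528,  0.05  ])), (array([208.1, 179.9]), 0.37, array([ 0.4059, -0.0789,  0.05  ]))]
pin_grip [(array([333.5, 114.8]), 0.9, array([ 0.506 , -0.2736,  0.05  ]))]
pin_shoulder [(array([334.5, 114.6]), 0.84, array([ 0.5065, -0.2739,  0.055 ]))]
pin_tip [(array([336.1, 117.1]), 0.77, array([ 0.5028, -0.2765,  0.055 ]))]
loop_bar [(array([341.5, 112.1]), 0.69, array([ 0.5119, -0.2704,  0.107 ])), (array([185.5,  66.3]), 0.64, array([ 0.5705, -0.0665,  0.107 ]))]
rest [(array([322.3, 128.9]), 0.56, array([ 0.485 , -0.2576,  0.05  ]))]
mill_axis [(array([185.4,  67.5]), 0.76, array([ 0.5685, -0.0676,  0.113 ]))]
tin [(array([345.4,  32.5]), 0.75, array([ 0.6198, -0.284 ,  0.05  ]))]
```

View pics/w2.png

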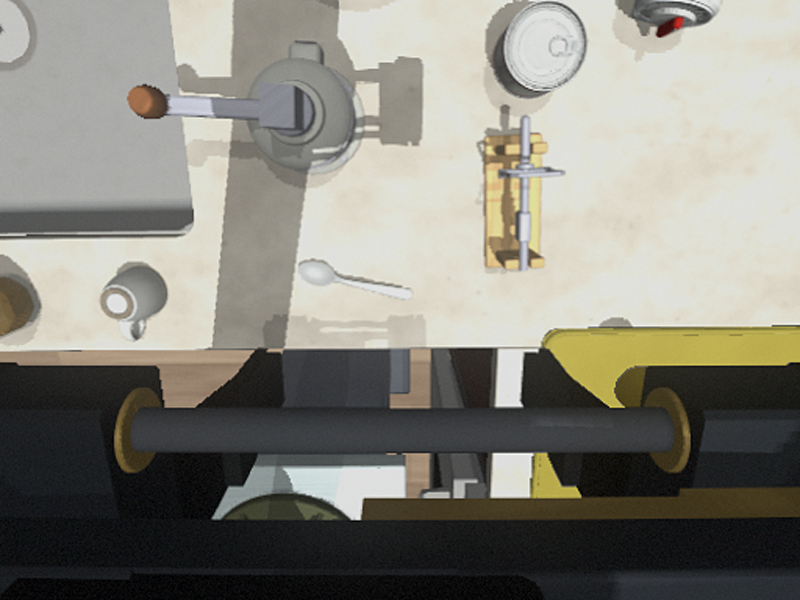

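The wrist view, in its 800x600 scale, shows the pin with tip (525,117), loop (530,172), tab (524,225) and tail (523,268). The mill is at (295,110) with its arm pointing left to the knob at (147,102). The spindle end needs a closer look, so I'll enlarge it.

Run:
```python
from h import *
np.set_printoptions(precision=4,suppress=True)
c=eyes.read_camera("wrist")
s=1.5625
for n,p,z in [("tip",(525,117),.055),("tail",(523,268),.055),("grip",(524,225),.061),("knob",(147,102),.135)]:
    print(n,onz(c,np.array(p)/s,z))
a=c["pixels"][40:120,150:230]; b=c["pixels"][65:185,300:370]
a=cv2.resize(a[:,:,::-1],(440,440),interpolation=cv2.INTER_CUBIC); b=cv2.resize(b[:,:,::-1],(350,600),interpolation=cv2.INTER_CUBIC)
im=np.zeros((600,790,3),np.uint8); im[:440,:440]=a; im[:,440:]=b
cv2.imwrite('pics/z1.png',im)
```

```text
tip [ 0.5654 -0.263   0.055 ]
tail [ 0.4224 -0.2714  0.055 ]
grip [ 0.4664 -0.2678  0.061 ]
knob [0.5697 0.0465 0.135 ]
```

View pics/z1.png

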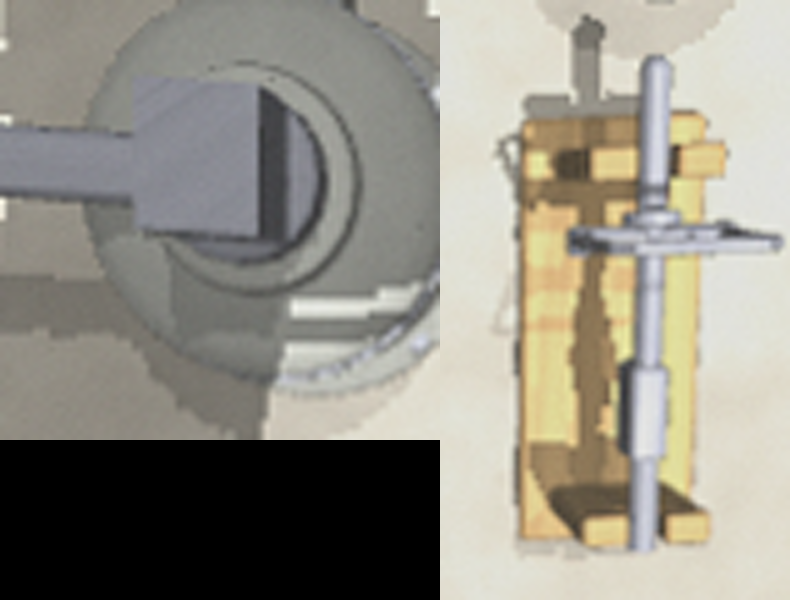

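The zoom shows the spindle's square end face with its centre near full-frame pixel (186,68). It is long along world x, and the pin points the same way within a few degrees. Next I go above the mill for a close look.

>>> drive_tool(angular=[[0,0,0],[0,0,0],[0,0,0],[0,0,0]], delta_pos=[[1.4,-3,2.4],[1.4,-3,2.4],[1.4,-3,2.4],[0,0,0]], gripper=[1.4,1.4,1.4,1.4])

```text
time_s: 6.6
tool_pos: [0.4936, -0.0545, 0.2796]
tool_rot: [-180.0, 0.4, 0.6]
force: [-0.4, 0.1, -0.1]
grip_width: 0.0626
grasp_force: 0.0
```

Run:
```python
from h import *
np.set_printoptions(precision=4,suppress=True)
print(telemetry.get_obs()["tool_pos"],telemetry.get_obs()["tool_rot"])
for n in ["wrist","top","side"]:
    c=eyes.read_camera(n)
    if n=="wrist": w=c
    for t in ["mill_axis","pin_grip"]:
        r=models.search_frame(c,t)
        print(n,t,[(np.round(x["centre"],1),round(x["p"],2),onz(c,x["centre"],.165)) for x in r[:2]])
c=w; print(c["origin"])
q=proj(c,[[.565,-.065,.165]])[0].astype(int); print(q)
y0,x0=max(q[1]-75,0),q[0]-100
im=cv2.resize(c["pixels"][y0:y0+150,x0:x0+200][:,:,::-1],None,fx=4,fy=4,interpolation=cv2.INTER_CUBIC)
for k in range(0,200,25): cv2.putText(im,str(x0+k),(k*4,12),0,.4,(0,0,255)); cv2.line(im,(k*4,0),(k*4,6),(0,0,255))
for k in range(0,150,25): cv2.putText(im,str(y0+k),(8,k*4+4),0,.4,(0,0,255)); cv2.line(im,(0,k*4),(6,k*4),(0,0,255))
cv2.imwrite('pics/z2.png',im)
```

```text
[ 0.4936 -0.0545  0.2796] [-179.9664    0.366     0.5506]
wrist mill_axis [(array([255.8,  96.6]), 0.96, array([ 0.5729, -0.0521,  0.165 ]))]
wrist pin_grip [(array([424.1, 155. ]), 0.83, array([ 0.5219, -0.2123,  0.165 ]))]
top mill_axis []
top pin_grip [(array([318.6, 199.5]), 0.45, array([ 0.501 , -0.2674,  0.165 ]))]
side mill_axis [(array([256.6, 212. ]), 0.78, array([0.5903, 0.0075, 0.165 ]))]
side pin_grip [(array([253.3, 147.6]), 0.59, array([ 0.5141, -0.2184,  0.165 ])), (array([214.8, 166.6]), 0.42, array([ 0.6577, -0.1924,  0.165 ]))]
[ 0.5717 -0.0532  0.457 ]
[270 105]
```

View pics/z2.png

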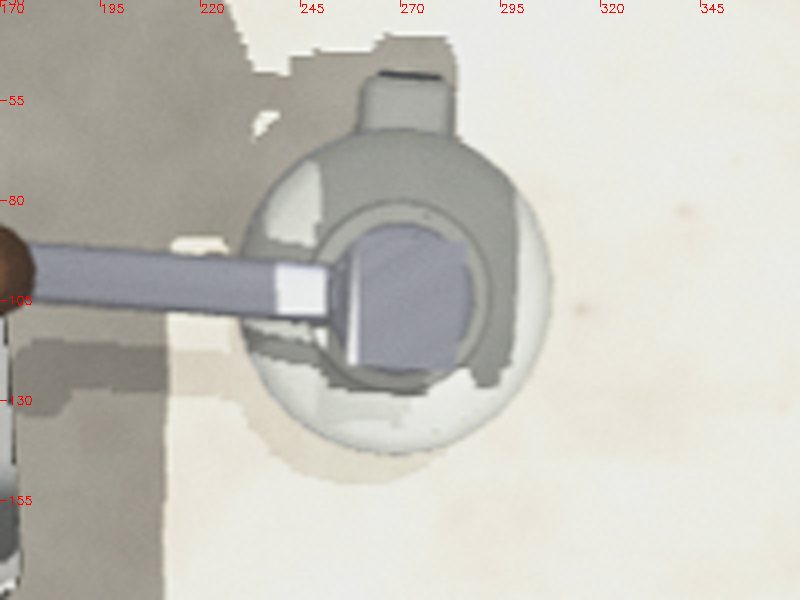

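The close view shows the hub circle centred near (270.5,102.5) and the spindle top face near (273,106). The crank arm runs left to the knob from (238,102) to (180,98). Now I turn these pixels into mill position and yaw.

Run:
```python
from h import *
np.set_printoptions(precision=4,suppress=True)
c=eyes.read_camera("wrist"); print(c["origin"],c["orientation"])
P=lambda x,y:(170+x/4,30+y/4)
for z in (.15,.165): print("top",z,onz(c,P(411,304),z))
print("hub",onz(c,P(402,292),.113))
m=models.cut_out(c,"mill")[0]["pixels"]; print(m.sum())
# arm edges
a=onz(c,P(40,272.5),.105);b=onz(c,P(270,288),.105);print("arm",a,b,np.degrees(np.arctan2(-(a-b)[0],(a-b)[1])))
e1=onz(c,P(358,266),.16);e2=onz(c,P(358,366),.16);print("edge yaw",np.degrees(np.arctan2((e1-e2)[1],(e1-e2)[0])))
b1=onz(c,P(402,292),0.06)
# knob + rest/pin
m=models.cut_out(c,"pin_grip")[0]["pixels"];ys,xs=np.nonzero(m);print("pinmask",m.sum(),xs.min(),xs.max(),ys.min(),ys.max())
o=telemetry.get_obs();print(o["tool_pos"],o["tool_rot"],o["qpos"])
```

```text
[ 0.5711 -0.0608  0.4623] [163.8758  -0.0126 -89.9665]
top 0.15 [ 0.5661 -0.076   0.15  ]
top 0.165 [ 0.5664 -0.0753  0.165 ]
hub [ 0.5687 -0.0753  0.113 ]
6551
arm [0.5739 0.0239 0.105 ] [ 0.5697 -0.0393  0.105 ] -3.7852582956138257
edge yaw 0.1520010576207235
pinmask 1463 401 460 107 216
[ 0.4942 -0.0608  0.2839] [-179.9839   -0.0344    0.0141] [-28.8554  -3.284   31.6778  98.016    1.7133  84.7483 -87.3614]
```

The arm was still settling in that shot, so I'll take a settled one at the current pose.

Run:
```python
from h import *
np.set_printoptions(precision=4,suppress=True)
c=eyes.read_camera("wrist"); print(c["origin"],c["orientation"])
p=c["pixels"].astype(int)
br=((p[:,:,0]-p[:,:,2]>30)&(p[:,:,0]<190)); br[200:]=0; br[:40]=0
n,l,st,ce=cv2.connectedComponentsWithStats(br.astype(np.uint8))
for i in range(1,n):
    if st[i,4]>60: print("brown",st[i],ce[i],onz(c,ce[i],.13))
y0,x0=50,160
im=cv2.resize(c["pixels"][y0:y0+110,x0:x0+160][:,:,::-1],None,fx=5,fy=5,interpolation=cv2.INTER_CUBIC)
# overlay hypothesised spindle top
yaw=np.radians(-2)
for z,col in ((.155,(0,0,255)),(.17,(0,255,0))):
    Q=[]
    for sx,sy in ((1,1),(1,-1),(-1,-1),(-1,1)):
        v=np.array([sx*.015,sy*.013]);Q.append([.567+np.cos(yaw)*v[0]-np.sin(yaw)*v[1],-.068+np.sin(yaw)*v[0]+np.cos(yaw)*v[1],z])
    q=(proj(c,Q)-[x0,y0]+.5)*5; cv2.polylines(im,[q.astype(int)],True,col,1)
for k in range(0,160,20): cv2.putText(im,str(x0+k),(k*5,12),0,.4,(0,0,255))
for k in range(0,110,20): cv2.putText(im,str(y0+k),(0,k*5+4),0,.4,(0,0,255))
cv2.imwrite('pics/z3.png',im)
```

```text
[ 0.5711 -0.0602  0.4618] [163.8304  -0.0223 -89.9165]
brown [146  88  22  23 380] [156.1684  98.7947] [0.5728 0.0429 0.13  ]
brown [ 383  116   38   84 1119] [399.0626 154.5389] [ 0.5157 -0.2131  0.13  ]
```

View pics/z3.png

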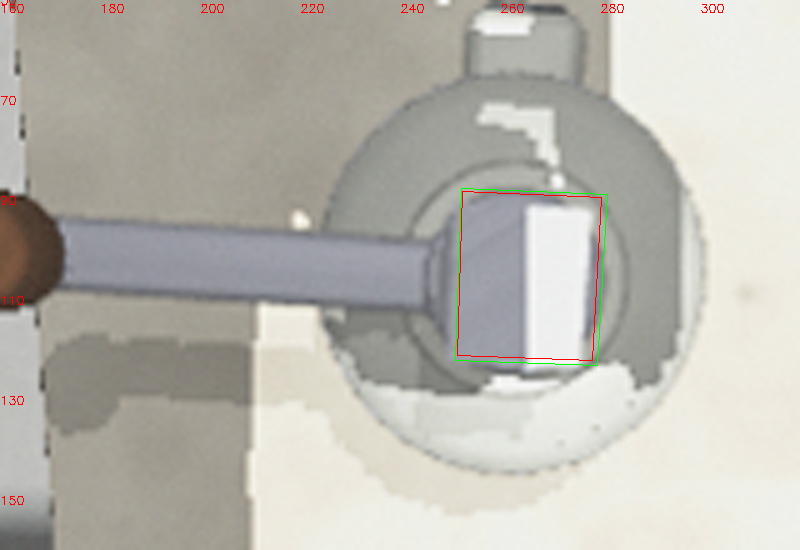

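The overlay matches the spindle: axis near (0.567,-0.068), yaw about -3°, knob at (0.573,0.043), about 111 mm out against the stated 108 mm. I'll come down above it and feel for the top.

>>> drive_tool(angular=[[0,0,0.052],[0,0,0],[0,0,0],[0,0,0],[0,0,0],[0,0,0]], delta_pos=[[0,0,0],[3.6,0.2,3],[3.7,0.15,3],[0,0,2],[0,0,0],[0,0,0]], gripper=[1.4,1.4,1.4,1.4,1.4,1.4])

```text
time_s: 7.85
tool_pos: [0.5667, -0.0679, 0.204]
tool_rot: [180.0, 0.0, -3.0]
force: [-0.4, -0.3, 0.3]
grip_width: 0.0143
grasp_force: 0.0
```

>>> drive_tool(angular=[[0,0,0],[0,0,0],[0,0,0],[0,0,0],[0,0,0],[0,0,0],[0,0,0]], delta_pos=[[0,0,0.1],[0,0,0.1],[0,0,0.1],[0,0,0.1],[0,0,0.1],[0,0,0.1],[0,0,0]], gripper=[1.4,1.4,1.4,1.4,1.4,1.4,1.4])

```text
time_s: 8.55
tool_pos: [0.5668, -0.0677, 0.1974]
tool_rot: [-180.0, 0.0, -2.9]
force: [-0.0, 0.1, -0.7]
grip_width: 0.0138
grasp_force: 0.0
```

>>> drive_tool(angular=[[0,0,0],[0,0,0],[0,0,0],[0,0,0],[0,0,0],[0,0,0],[0,0,0]], delta_pos=[[0,0,0.3],[0,0,0.3],[0,0,0.1],[0,0,0.1],[0,0,0.1],[0,0,0.1],[0,0,0]], gripper=[1.4,1.4,1.4,1.4,1.4,1.4,1.4])

```text
time_s: 9.25
tool_pos: [0.5669, -0.0677, 0.1874]
tool_rot: [-180.0, 0.0, -2.9]
force: [0.2, -0.2, -0.1]
grip_width: 0.0139
grasp_force: 0.0
```

>>> drive_tool(angular=[[0,0,0],[0,0,0],[0,0,0],[0,0,0],[0,0,0]], delta_pos=[[0,0,0.1],[0,0,0.1],[0,0,0.1],[0,0,0.1],[0,0,0]], gripper=[1.4,1.4,1.4,1.4,1.4])

```text
time_s: 9.75
tool_pos: [0.5668, -0.0677, 0.1834]
tool_rot: [-180.0, 0.0, -2.9]
force: [-0.2, -0.7, 0.1]
grip_width: 0.014
grasp_force: 0.0
```

Fingertips are at 0.169 with no contact yet. Continuing down.

>>> drive_tool(angular=[[0,0,0],[0,0,0],[0,0,0],[0,0,0],[0,0,0]], delta_pos=[[0,0,0.1],[0,0,0.1],[0,0,0.1],[0,0,0.1],[0,0,0]], gripper=[1.4,1.4,1.4,1.4,1.4])

```text
time_s: 10.25
tool_pos: [0.5668, -0.0677, 0.1794]
tool_rot: [-180.0, 0.0, -2.9]
force: [-0.5, -0.1, -0.4]
grip_width: 0.0136
grasp_force: 0.0
```

>>> drive_tool(angular=[[0,0,0],[0,0,0],[0,0,0],[0,0,0],[0,0,0]], delta_pos=[[0,0,0.1],[0,0,0.1],[0,0,0.1],[0,0,0.1],[0,0,0]], gripper=[1.4,1.4,1.4,1.4,1.4])

```text
time_s: 10.75
tool_pos: [0.5668, -0.0677, 0.1754]
tool_rot: [-180.0, 0.0, -2.9]
force: [-0.1, 0.3, -0.4]
grip_width: 0.0141
grasp_force: 0.0
```

>>> drive_tool(angular=[[0,0,0],[0,0,0],[0,0,0],[0,0,0],[0,0,0]], delta_pos=[[0,0,0.1],[0,0,0.1],[0,0,0.1],[0,0,0.1],[0,0,0]], gripper=[1.4,1.4,1.4,1.4,1.4])

```text
time_s: 11.25
tool_pos: [0.5668, -0.0677, 0.1714]
tool_rot: [-180.0, 0.0, -2.9]
force: [1.2, 0.5, -0.0]
grip_width: 0.0139
grasp_force: 0.0
```

>>> drive_tool(angular=[[0,0,0],[0,0,0],[0,0,0],[0,0,0]], delta_pos=[[0,0,0.1],[0,0,0.1],[0,0,0.1],[0,0,0]], gripper=[1.4,1.4,1.4,1.4])

```text
time_s: 11.65
tool_pos: [0.5668, -0.0677, 0.1684]
tool_rot: [-180.0, 0.0, -2.9]
force: [0.3, 0.6, -0.2]
grip_width: 0.0139
grasp_force: 0.0
```

>>> drive_tool(angular=[[0,0,0],[0,0,0],[0,0,0]], delta_pos=[[0,0,0.1],[0,0,0.1],[0,0,0]], gripper=[1.4,1.4,1.4])

```text
time_s: 11.95
tool_pos: [0.5668, -0.0677, 0.1664]
tool_rot: [-180.0, 0.0, -2.9]
force: [-0.0, 0.9, 0.4]
grip_width: 0.0138
grasp_force: 0.0
```

>>> drive_tool(angular=[[0,0,0],[0,0,0],[0,0,0]], delta_pos=[[0,0,0.1],[0,0,0.1],[0,0,0]], gripper=[1.4,1.4,1.4])

```text
time_s: 12.25
tool_pos: [0.5668, -0.0677, 0.1644]
tool_rot: [-180.0, 0.0, -2.9]
force: [-0.4, 0.3, 0.2]
grip_width: 0.014
grasp_force: 0.0
```

No contact at 0.150, which is below the stated range, so I'll look before going on.

Run:
```python
from h import *
c=eyes.read_camera("wrist"); print(c["origin"],c["orientation"],proj(c,[[.5668,-.0677,.1504]]))
d=eyes.read_camera("side"); q=proj(d,[[.5668,-.0677,.15]])[0].astype(int); print(q)
a=c["pixels"][90:384,130:390]; b=d["pixels"][q[1]-40:q[1]+40,q[0]-40:q[0]+40]
im=np.zeros((588,800,3),np.uint8); im[:,:520]=cv2.resize(a,(520,588)); im[:280,520:]=cv2.resize(b,(280,280),interpolation=cv2.INTER_CUBIC)
cv2.imwrite('pics/z4.png',im[:,:,::-1])
```

```text
[ 0.6437506  -0.07099948  0.34226411] [ 1.63784123e+02 -3.50433884e-02 -9.28641549e+01] [[257.74188207 221.70929484]]
[254 191]
```

View pics/z4.png

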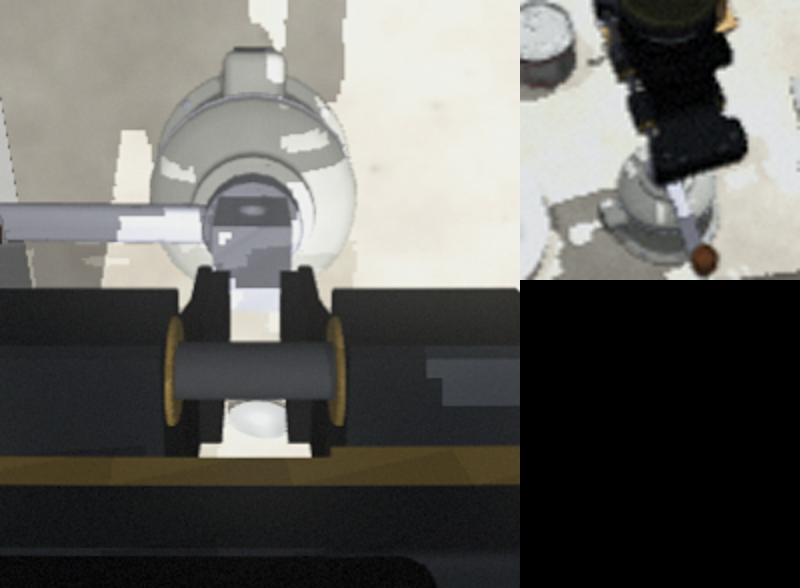

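The view shows the spindle end centred between the fingers, its hole visible at crop (253,210), with the top just below the tips. I'll keep feeling in small steps.

>>> drive_tool(angular=[[0,0,0],[0,0,0],[0,0,0]], delta_pos=[[0,0,0.1],[0,0,0.1],[0,0,0]], gripper=[1.4,1.4,1.4])

```text
time_s: 12.65
tool_pos: [0.5668, -0.0677, 0.1624]
tool_rot: [-180.0, 0.0, -2.9]
force: [0.3, -1.0, 0.8]
grip_width: 0.0144
grasp_force: 0.0
```

>>> drive_tool(angular=[[0,0,0],[0,0,0],[0,0,0]], delta_pos=[[0,0,0.1],[0,0,0.1],[0,0,0]], gripper=[1.4,1.4,1.4])

```text
time_s: 12.95
tool_pos: [0.5668, -0.0677, 0.1604]
tool_rot: [-180.0, 0.0, -2.9]
force: [-0.5, 0.3, -0.4]
grip_width: 0.0138
grasp_force: 0.0
```

Run:
```python
from h import *
c=eyes.read_camera("wrist")
x0,y0,w,h=170,140,160,110
im=cv2.resize(c["pixels"][y0:y0+h,x0:x0+w][:,:,::-1],None,fx=5,fy=5,interpolation=cv2.INTER_CUBIC)
T=np.array([.5668,-.0677]); yaw=np.radians(-2.9); M=np.array([[np.cos(yaw),-np.sin(yaw)],[np.sin(yaw),np.cos(yaw)]])
def poly(ctr,hx,ylo,yhi,z,col):
    Q=[list(ctr+M@np.array([a,b]))+[z] for a,b in ((-hx,ylo),(hx,ylo),(hx,yhi),(-hx,yhi))]
    cv2.polylines(im,[((proj(c,Q)-[x0,y0]+.5)*5).astype(int)],True,col,1)
poly(T,.0095,.007,.022,.1464,(0,0,255)); poly(T,.0095,-.022,-.007,.1464,(0,0,255))
poly(T,.015,-.013,.013,.152,(0,255,0)); poly(T,.015,-.013,.013,.176,(255,0,0))
for k in range(0,w,20): cv2.putText(im,str(x0+k),(k*5,12),0,.4,(0,0,255))
for k in range(0,h,20): cv2.putText(im,str(y0+k),(0,k*5+4),0,.4,(0,0,255))
cv2.imwrite('pics/z5.png',im)
```

```text
(no output)
```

View pics/z5.png

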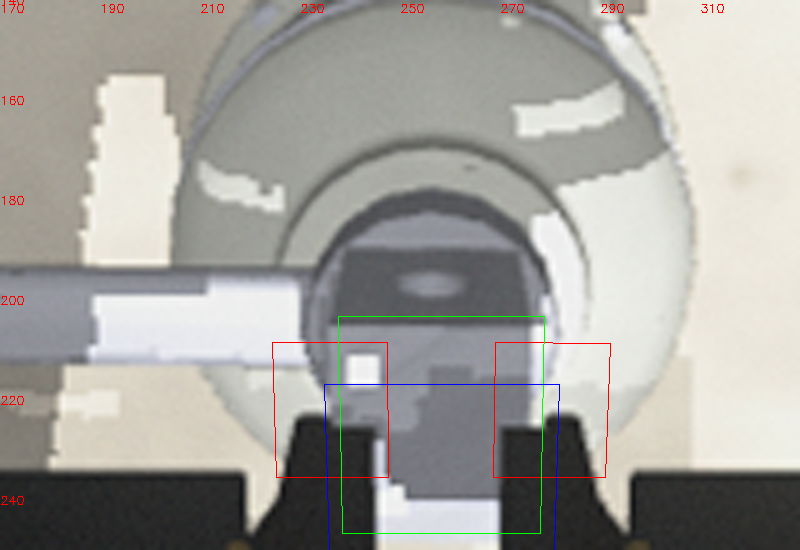

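>>> drive_tool(angular=[[0,0,0],[0,0,0],[0,0,0]], delta_pos=[[0,0,0.1],[0,0,0.1],[0,0,0]], gripper=[1.4,1.4,1.4])

```text
time_s: 13.3
tool_pos: [0.5668, -0.0677, 0.1584]
tool_rot: [-180.0, 0.0, -2.9]
force: [-0.1, 0.1, -0.5]
grip_width: 0.0139
grasp_force: 0.0
```

Run:
```python
from h import *
c=eyes.read_camera("wrist"); p=c["pixels"].sum(2)<120
for r in range(222,262,4):
    d=np.diff(np.r_[0,p[r,200:310].astype(int),0]); print(r,list(zip(np.nonzero(d==1)[0]+200,np.nonzero(d==-1)[0]+199)))
T=np.array([.5668,-.0677]);t=np.radians(-2.9);x=np.array([np.cos(t),np.sin(t)]);y=np.array([-np.sin(t),np.cos(t)])
for z in (.1444,.155,.165,.175,.19): print(z,[proj(c,[list(T+x*a+y*b)+[z]])[0].round(1).tolist() for a,b in((.0095,.007),(.0095,-.007),(.0095,.022),(.0095,-.022),(-.0095,.007))])
print(telemetry.get_obs()["force"],telemetry.get_obs()["tool_pos"])
```

```text
222 []
226 [(np.int64(229), np.int64(230)), (np.int64(234), np.int64(234)), (np.int64(237), np.int64(238)), (np.int64(240), np.int64(243)), (np.int64(271), np.int64(272)), (np.int64(275), np.int64(277)), (np.int64(280), np.int64(280)), (np.int64(285), np.int64(285))]
230 [(np.int64(228), np.int64(228)), (np.int64(230), np.int64(232)), (np.int64(241), np.int64(241)), (np.int64(243), np.int64(243)), (np.int64(273), np.int64(273)), (np.int64(286), np.int64(286))]
234 [(np.int64(227), np.int64(233)), (np.int64(237), np.int64(238)), (np.int64(240), np.int64(240)), (np.int64(242), np.int64(243)), (np.int64(271), np.int64(272)), (np.int64(276), np.int64(276)), (np.int64(281), np.int64(283)), (np.int64(287), np.int64(287))]
238 [(np.int64(201), np.int64(201)), (np.int64(204), np.int64(204)), (np.int64(206), np.int64(206)), (np.int64(208), np.int64(208)), (np.int64(215), np.int64(215)), (np.int64(218), np.int64(218)), (np.int64(226), np.int64(229)), (np.int64(231), np.int64(235)), (np.int64(237), np.int64(239)), (np.int64(243), np.int64(243)), (np.int64(271), np.int64(271)), (np.int64(273), n
[... 1610 characters left out ...]
64(305), np.int64(305)), (np.int64(308), np.int64(308))]
258 [(np.int64(200), np.int64(212)), (np.int64(222), np.int64(244)), (np.int64(271), np.int64(292)), (np.int64(302), np.int64(309))]
0.1444 [[247.0, 208.1], [268.5, 208.1], [224.0, 208.1], [291.6, 208.1], [247.2, 235.0]]
0.155 [[246.5, 213.8], [269.1, 213.8], [222.2, 213.8], [293.4, 213.8], [246.8, 241.9]]
0.165 [[245.9, 219.7], [269.8, 219.8], [220.4, 219.7], [295.3, 219.8], [246.2, 249.1]]
0.175 [[245.3, 226.4], [270.5, 226.4], [218.4, 226.3], [297.4, 226.4], [245.7, 257.1]]
0.19 [[244.3, 237.8], [271.7, 237.8], [214.9, 237.7], [301.1, 237.8], [244.7, 270.8]]
[-0.44724826  0.15507004 -0.02628244] [ 0.56685277 -0.06771756  0.1584573 ]
```

>>> drive_tool(angular=[[0,0,0],[0,0,0],[0,0,0]], delta_pos=[[0,0,0.1],[0,0,0.1],[0,0,0]], gripper=[1.4,1.4,1.4])

```text
time_s: 13.65
tool_pos: [0.5668, -0.0677, 0.1564]
tool_rot: [-180.0, 0.0, -2.9]
force: [-0.3, -0.6, 0.2]
grip_width: 0.0139
grasp_force: 0.0
```

Run:
```python
from h import *
np.set_printoptions(precision=4,suppress=True)
K=eyes.read_camera("wrist"); print(K["origin"],telemetry.get_obs()["tool_pos"])
A=dict(K,origin=[.5711,-.0602,.4618],orientation=[163.8304,-.0223,-89.9165])
B=dict(K,origin=[.6438,-.0710,.3383],orientation=[163.784,-.035,-92.864])
for pa in [(278.4,91),(278.4,90),(277.5,91.5)]:
  for pb in [(275.4,205)]:
    X=tri([(A,pa),(B,pb)]); print(X,proj(A,[X])[0]-pa,proj(B,[X])[0]-pb)
# current picture: gradients near front edge of spindle top
g=cv2.cvtColor(K["pixels"],cv2.COLOR_RGB2GRAY).astype(int)
print(g[188:232,255]); print(g[200,225:290]);print(g[212,225:290])
```

```text
[ 0.6437 -0.071   0.3343] [ 0.5668 -0.0677  0.1565]
[ 0.5798 -0.08    0.1521] [-0.5476 -0.0312] [0.8253 0.0199]
[ 0.5806 -0.0798  0.1545] [-0.5172 -0.0291] [0.7829 0.0184]
[ 0.5794 -0.0796  0.1507] [-0.1143 -0.0057] [0.1718 0.0029]
[146 149 154 112  89  91  91  91 124 146 149 145 144 108  92  92  91  92
  83 124 150 152 149 143 142 146 150 150 141 140 138 127 124 124 122 124
 123 122 124 123 119 120 119 122]
[238 238 239 220 149 149 132 130 148 150 138 110  91  92  92  91  94  93
  93  92  90  91  91  90  93 100 109 111 119 138 144 148 146 139 129 124
 112 102  89  85  90  93  91  89  92  91  91  93  93  90 109 140 142 139
 134 143 212 243 238 239 238 240 218 189 236]
[234 233 235 236 214 127 120 140 131 116 138 152 153 148 149 146 145 147
 146 144 146 150 150 155 151 150 149 149 147 143 142 146 147 150 150 145
 150 150 153 149 148 150 150 152 151 153 151 152 151 148 147 180 227 234
 228 208 217 241 239 237 233 233 238 235 235]
```

>>> drive_tool(angular=[[0,0,0],[0,0,0],[0,0,0],[0,0,0]], delta_pos=[[0,0,0.1],[0,0,0.1],[0,0,0.1],[0,0,0]], gripper=[1.4,1.4,1.4,1.4])

```text
time_s: 14.1
tool_pos: [0.5668, -0.0677, 0.1534]
tool_rot: [-180.0, 0.0, -2.9]
force: [0.7, -0.3, -0.1]
grip_width: 0.0138
grasp_force: 0.0
```

>>> drive_tool(angular=[[0,0,0],[0,0,0],[0,0,0],[0,0,0]], delta_pos=[[0,0,0.1],[0,0,0.1],[0,0,0.1],[0,0,0]], gripper=[1.4,1.4,1.4,1.4])

```text
time_s: 14.5
tool_pos: [0.5668, -0.0677, 0.1504]
tool_rot: [-180.0, 0.0, -2.9]
force: [-0.5, 0.4, -0.0]
grip_width: 0.014
grasp_force: 0.0
```

Run:
```python
from h import *
np.set_printoptions(precision=4,suppress=True)
o=telemetry.get_obs(); print(o["tool_pos"],o["force"],o["wrist_torque"],o["effort"])
c=eyes.read_camera("wrist"); g=cv2.cvtColor(c["pixels"],cv2.COLOR_RGB2GRAY)
x0,y0,w,h=180,170,140,105
im=cv2.resize(c["pixels"][y0:y0+h,x0:x0+w][:,:,::-1],None,fx=5,fy=5,interpolation=cv2.INTER_CUBIC)
d=eyes.read_camera("side"); q=proj(d,[[.5668,-.0677,.15]])[0].astype(int)
b=cv2.resize(d["pixels"][q[1]-25:q[1]+35,q[0]-30:q[0]+30][:,:,::-1],None,fx=6,fy=6)
cv2.imwrite('pics/z6.png',im); cv2.imwrite('pics/z6s.png',b)
```

```text
[ 0.5668 -0.0677  0.1504] [-0.5112  0.3599 -0.0218] [-0.0344  0.117   0.0295] [  0.0155 -35.4358   3.787  -29.9648  -0.0325  -0.0888   0.003 ]
```

View pics/z6.png

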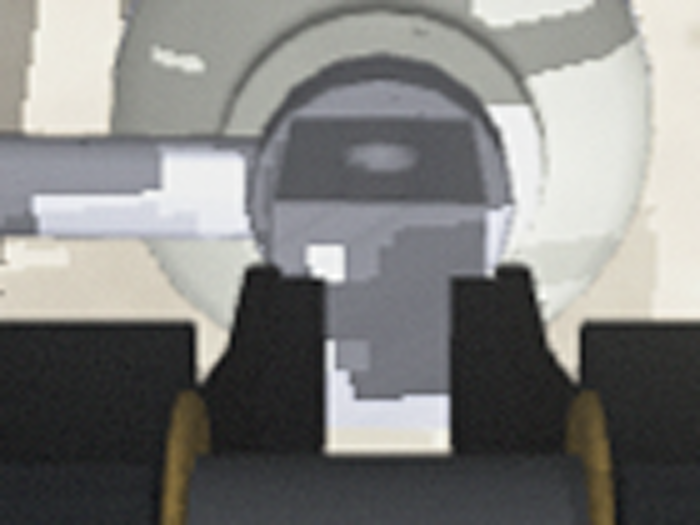

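The spindle front edge is now 43 px wide, which puts its top at about z 0.152. The finger ends show at row 224, which suggests the tips sit higher than I assumed. I'll keep feeling downward.

>>> drive_tool(angular=[[0,0,0],[0,0,0],[0,0,0],[0,0,0],[0,0,0],[0,0,0]], delta_pos=[[0,0,0.1],[0,0,0.1],[0,0,0.1],[0,0,0.1],[0,0,0.1],[0,0,0]], gripper=[1.4,1.4,1.4,1.4,1.4,1.4])

```text
time_s: 15.2
tool_pos: [0.5668, -0.0677, 0.1454]
tool_rot: [-180.0, 0.0, -2.9]
force: [-0.1, -0.5, 0.0]
grip_width: 0.0137
grasp_force: 0.0
```

>>> drive_tool(angular=[[0,0,0],[0,0,0],[0,0,0],[0,0,0]], delta_pos=[[0,0,0.1],[0,0,0.1],[0,0,0.1],[0,0,0]], gripper=[1.4,1.4,1.4,1.4])

```text
time_s: 15.6
tool_pos: [0.5668, -0.0677, 0.1424]
tool_rot: [-180.0, 0.0, -2.9]
force: [0.2, 0.9, -0.4]
grip_width: 0.0139
grasp_force: 0.0
```

>>> drive_tool(angular=[[0,0,0],[0,0,0],[0,0,0]], delta_pos=[[0,0,0.1],[0,0,0.1],[0,0,0]], gripper=[1.4,1.4,1.4])

```text
time_s: 15.9
tool_pos: [0.5668, -0.0677, 0.1404]
tool_rot: [-180.0, 0.0, -2.9]
force: [0.6, 0.1, -1.0]
grip_width: 0.0143
grasp_force: 0.0
```

>>> drive_tool(angular=[[0,0,0],[0,0,0],[0,0,0]], delta_pos=[[0,0,0.1],[0,0,0.1],[0,0,0]], gripper=[1.4,1.4,1.4])

```text
time_s: 16.2
tool_pos: [0.5668, -0.0677, 0.1384]
tool_rot: [-180.0, 0.0, -2.9]
force: [0.3, -0.7, -0.4]
grip_width: 0.0141
grasp_force: 0.0
```

Run:
```python
from h import *
np.set_printoptions(precision=4,suppress=True,linewidth=200)
c=eyes.read_camera("wrist"); print(c["origin"]); g=cv2.cvtColor(c["pixels"],cv2.COLOR_RGB2GRAY).astype(int)
print("col255 from 185",g[185:250,250]);
for r in (205,212,220): print(r,"from 220",g[r,220:295])
```

```text
[ 0.6437 -0.071   0.3163]
col255 from 185 [136  94  79  88  85  84 114 143 149 148 149 150 151 119  92  86  89  91  87  92 115 122 124 109  96  90  88  89  86  88  91  87 111 143 149 148 152 150 147 144 144 143 124 118 120 117 120 119 112
 216 236 236 163 114 116 140 145 145 146 142 142 145 142 144 144]
205 from 220 [128 132 135 136 133 133 135 132 135 122  97 119 142 133 121 109  87  87  89  88  86  87  88  89  89  90  88  89  89  97 115 121 127 130 133 142 142 138 132 127 120 112 101  92  84  85  87  88  91
  87  92  90  91  87  88  89 117 144 142 137 117  99 188 243 237 237 238 238 241 219 186 231 239 237 237]
212 from 220 [239 238 238 237 239 241 222 139 118 113 144 136 119 114  98  85  86  88  89  89  88  89  88  91  89  88  88  89  86  90  89  92  92  89  88  89  90  88  89  90  90  86  88  85  85  88  89  88  86
  88  90  90  90  88  92  91  89 103 131 143 143 140 116 187 244 240 239 237 239 223 215 238 237 235 235]
220 from 220 [222 231 232 231 230 232 228 187 103 100 114 114 123 139 149 150 151 147 149 149 149 149 147 142 143 147 149 149 150 148 148 146 151 149 152 149 148 144 136 122 126 122 118 118 119 121 122 122 117
 120 124 121 122 124 122 123 123 124 120 114 114 110 117 192 240 240 233 223 221 219 218 218 215 214 214]
```

>>> drive_tool(angular=[[0,0,0],[0,0,0]], delta_pos=[[0,0,0.1],[0,0,0]], gripper=[1.4,1.4])

```text
time_s: 16.45
tool_pos: [0.5668, -0.0677, 0.1374]
tool_rot: [-180.0, 0.0, -2.9]
force: [-0.0, -0.5, -0.0]
grip_width: 0.014
grasp_force: 0.0
```

>>> drive_tool(angular=[[0,0,0],[0,0,0]], delta_pos=[[0,0,0.1],[0,0,0]], gripper=[1.4,1.4])

```text
time_s: 16.65
tool_pos: [0.5668, -0.0677, 0.1365]
tool_rot: [-180.0, 0.0, -2.9]
force: [-0.2, 0.2, 0.4]
grip_width: 0.0141
grasp_force: 0.0
```

>>> drive_tool(angular=[[0,0,0],[0,0,0]], delta_pos=[[0,0,0.1],[0,0,0]], gripper=[1.4,1.4])

```text
time_s: 16.85
tool_pos: [0.567, -0.0677, 0.1356]
tool_rot: [-180.0, -0.0, -2.9]
force: [-0.1, -0.2, 1.1]
grip_width: 0.0141
grasp_force: 0.2
```

>>> drive_tool(angular=[[0,0,0],[0,0,0]], delta_pos=[[0,0,0.1],[0,0,0]], gripper=[1.4,1.4])

```text
time_s: 17.05
tool_pos: [0.5671, -0.0678, 0.1356]
tool_rot: [-180.0, -0.0, -2.9]
force: [-1.9, 1.1, 6.2]
grip_width: 0.0141
grasp_force: 3.1
```

Contact: about 6 N at a TCP height of 0.1357. With the spindle top seen at 0.152, the tips sit roughly 16 mm above the TCP reading, which I'll check later against the pin's tab. Next I straddle the spindle's sides and close lightly to feel its y centre.

>>> drive_tool(angular=[[0,0,0],[0,0,0],[0,0,0],[0,0,0],[0,0,0],[0,0,0],[0,0,0],[0,0,0]], delta_pos=[[0,0,-0.6],[0,0,-0.6],[0,0,0],[0,0,0],[0,0,0],[0,0,0.8],[0,0,0.8],[0,0,0.5]], gripper=[1.4,4.6,4.6,4.6,4.6,4.6,4.6,4.6], squeeze=3)

```text
time_s: 17.85
tool_pos: [0.5661, -0.0676, 0.1241]
tool_rot: [180.0, 0.1, -2.9]
force: [0.8, -1.0, 0.3]
grip_width: 0.0457
grasp_force: 0.0
```

>>> drive_tool(angular=[[0,0,0],[0,0,0],[0,0,0],[0,0,0],[0,0,0],[0,0,0]], delta_pos=[[0,0,0],[0,0,0],[0,0,0],[0,0,0],[0,0,0],[0,0,0]], gripper=[3.2,3.0,2.8,2.6,2.4,2.4], squeeze=3)

```text
time_s: 18.45
tool_pos: [0.5673, -0.0667, 0.1259]
tool_rot: [-179.9, -0.0, -2.9]
force: [-0.2, 2.5, 1.4]
grip_width: 0.0258
grasp_force: 3.0
```

Run:
```python
from h import *
np.set_printoptions(precision=4,suppress=True)
for i in range(3):
    eyes.read_camera("wrist"); o=telemetry.get_obs(); print(o["tool_pos"],o["tool_rot"],o["force"],o["wrist_torque"],o["grip_width"],o["grasp_force"])
```

```text
[ 0.5673 -0.0667  0.1259] [-179.9242   -0.0397   -2.8951] [0.4701 3.4519 2.2574] [ 0.639   0.1402 -0.0483] 0.02619635155424147 3.0017528124153614
[ 0.5673 -0.0667  0.1259] [-179.9272   -0.037    -2.891 ] [-0.3101  3.6962  1.405 ] [ 0.6753  0.1593 -0.0618] 0.026009419910766537 3.001769967377186
[ 0.5673 -0.0667  0.1259] [-179.9268   -0.0366   -2.8943] [0.9462 4.2476 2.2486] [ 0.8328  0.0815 -0.0467] 0.02591795821580016 3.0019145272672176
```

The spindle is gripped at 26.0 mm wide and well aligned: centre y = -0.0667, yaw -2.9°. I'll release it and go above the pin.

>>> drive_tool(angular=[[0,0,0],[0,0,0],[0,0,0],[0,0,0],[0,0,0],[0,0,0],[0,0,0],[0,0,0],[0,0,0],[0,0,0],[0,0,0],[0,0,0]], delta_pos=[[0,0,0],[0,0,-2],[0,0,-4],[0,0,-3],[-1.8,4.1,0],[-1.8,4.1,0],[-1.8,4.1,0],[-1.8,4.1,0],[-1.8,4.1,0],[0,0,2],[0,0,0],[0,0,0]], gripper=[4.6,4.6,4.6,4.6,4.6,4.6,4.6,3.0,0.6,0.6,0.6,0.6])

```text
time_s: 19.8
tool_pos: [0.4664, -0.2675, 0.1953]
tool_rot: [-180.0, 0.1, -2.9]
force: [-0.1, -0.3, 0.2]
grip_width: 0.0136
grasp_force: 0.0
```

Run:
```python
from h import *
np.set_printoptions(precision=4,suppress=True)
c=eyes.read_camera("wrist");o=telemetry.get_obs(); print(o["tool_pos"],o["tool_rot"],c["origin"])
for t in ["pin_grip","pin_shoulder","loop_bar"]:
    for r in models.cut_out(c,t)[:1]:
        m=r["pixels"];ys,xs=np.nonzero(m);print(t,r["p"],m.sum(),ys.min(),ys.max(),r["centre"])
        if t=="pin_grip":
            pts=[]
            for y in range(ys.min(),ys.max()+1):
                x=xs[ys==y]; pts.append((np.mean(x),y,len(x))); 
            for q in pts[::3]: print(q[1],round(q[0],1),q[2],onz(c,q[:2],.055)[:2])
x0,y0=290,60
cv2.imwrite('pics/z7.png',cv2.resize(c["pixels"][60:260,160:360][:,:,::-1],(600,600),interpolation=cv2.INTER_CUBIC))
```

```text
[ 0.4671 -0.2671  0.1958] [179.9881   0.0142  -2.8356] [ 0.5435 -0.2707  0.3731]
pin_shoulder 0.66 1846 78 219 [264.0, 136.3]
loop_bar 0.74 347 129 141 [264.0, 139.3]
```

Run:
```python
from h import *
np.set_printoptions(precision=4,suppress=True)
c=eyes.read_camera("wrist");o=telemetry.get_obs(); print(o["tool_pos"],c["origin"])
m=models.cut_out(c,"pin_shoulder")[0]["pixels"];ys,xs=np.nonzero(m)
for y in range(ys.min(),ys.max()+1,4):
    x=xs[ys==y]; print(y,round(x.mean(),1),x.min(),x.max(),onz(c,(x.mean(),y),.055)[:2])
cv2.imwrite('pics/z7.png',cv2.resize(c["pixels"][60:260,160:360][:,:,::-1],(600,600),interpolation=cv2.INTER_CUBIC))
```

```text
[ 0.4673 -0.2672  0.196 ] [ 0.5442 -0.2702  0.3741]
79 259.5 259 260 [ 0.5641 -0.2738]
83 260.0 256 264 [ 0.5604 -0.2741]
87 260.0 256 264 [ 0.5567 -0.2739]
91 260.5 256 265 [ 0.553  -0.2742]
95 261.0 257 265 [ 0.5492 -0.2746]
99 261.0 257 265 [ 0.5455 -0.2744]
103 261.5 257 266 [ 0.5417 -0.2747]
107 262.0 258 266 [ 0.5378 -0.2751]
111 262.0 258 266 [ 0.534  -0.2749]
115 263.0 259 267 [ 0.5301 -0.2757]
119 263.0 259 267 [ 0.5262 -0.2755]
123 263.5 260 267 [ 0.5222 -0.2759]
127 271.8 256 288 [ 0.5179 -0.2841]
131 265.0 241 289 [ 0.5142 -0.2771]
135 265.5 240 291 [ 0.5102 -0.2774]
139 260.4 239 283 [ 0.5064 -0.2721]
143 264.5 261 268 [ 0.5022 -0.276 ]
147 265.0 262 268 [ 0.4981 -0.2764]
151 265.5 262 269 [ 0.494  -0.2767]
155 266.0 263 269 [ 0.4898 -0.2771]
159 266.0 263 269 [ 0.4856 -0.2769]
163 267.0 263 271 [ 0.4814 -0.2778]
167 267.5 263 272 [ 0.4771 -0.2781]
171 267.5 262 273 [ 0.4729 -0.278 ]
175 268.0 263 273 [ 0.4686 -0.2783]
179 268.5 263 274 [ 0.4642 -0.2787]
183 268.5 263 274 [ 0.4599 -0.2785]
187 269.0 264 274 [ 0.4555 -0.2789]
191 269.0 264 274 [ 0.451  -0.2787]
195 269.5 266 273 [ 0.4466 -0.2791]
199 270.0 266 274 [ 0.4421 -0.2795]
203 270.5 267 274 [ 0.4375 -0.2798]
207 270.5 267 274 [ 0.433  -0.2797]
211 271.0 267 275 [ 0.4284 -0.2801]
215 271.5 268 275 [ 0.4237 -0.2804]
219 271.5 269 274 [ 0.4191 -0.2803]
```

View pics/z7.png

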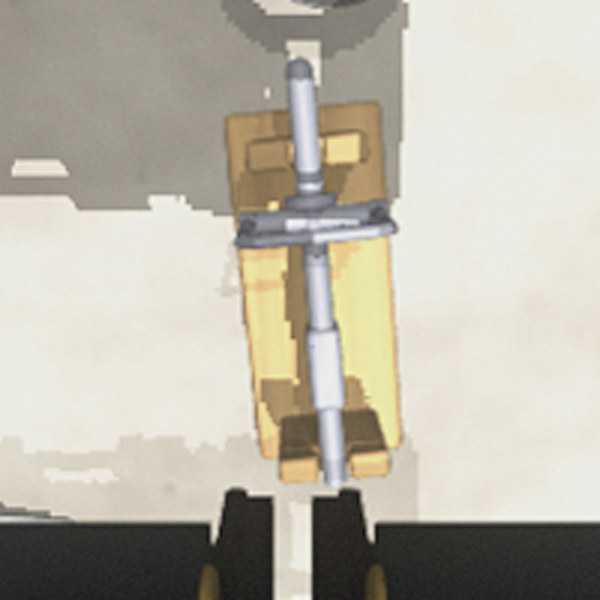

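The pin lies along yaw +2.6° with its tip at x 0.565 and tail at 0.418, which is 147 mm against the stated 148 mm. Its tab centre is near (0.462,-0.2785). I'll align above it and touch the tab's top lightly, since its height is known to be 0.061.

>>> drive_tool(angular=[[0,0,-0.094],[0,0,0],[0,0,0],[0,0,0],[0,0,0],[0,0,0],[0,0,0]], delta_pos=[[0,0,0],[-0.58,1.1,2],[0,0,4],[0,0,4],[0,0,3],[0,0,0],[0,0,0]], gripper=[0.6,0.6,0.6,0.6,0.6,0.6,0.6])

```text
time_s: 20.8
tool_pos: [0.4616, -0.2792, 0.0662]
tool_rot: [180.0, 0.0, 2.5]
force: [0.8, -0.3, 1.6]
grip_width: 0.0058
grasp_force: 0.0
```

>>> drive_tool(angular=[[0,0,0],[0,0,0],[0,0,0],[0,0,0],[0,0,0]], delta_pos=[[0,0,0.4],[0,0,0.4],[0,0,0.3],[0,0,0],[0,0,0]], gripper=[0.6,0.6,0.6,0.6,0.6])

```text
time_s: 21.3
tool_pos: [0.4613, -0.2792, 0.0548]
tool_rot: [180.0, -0.0, 2.5]
force: [0.3, -0.7, 0.8]
grip_width: 0.0063
grasp_force: 0.0
```

>>> drive_tool(angular=[[0,0,0],[0,0,0],[0,0,0],[0,0,0],[0,0,0],[0,0,0],[0,0,0]], delta_pos=[[0,0,0.2],[0,0,0.2],[0,0,0.1],[0,0,0.1],[0,0,0.1],[0,0,0],[0,0,0]], gripper=[0.6,0.6,0.6,0.6,0.6,0.6,0.6])

```text
time_s: 22.0
tool_pos: [0.4612, -0.2791, 0.0475]
tool_rot: [-180.0, -0.0, 2.5]
force: [-0.3, -0.1, -0.2]
grip_width: 0.006
grasp_force: 0.0
```

>>> drive_tool(angular=[[0,0,0],[0,0,0],[0,0,0],[0,0,0]], delta_pos=[[0,0,0.1],[0,0,0.1],[0,0,0],[0,0,0]], gripper=[0.6,0.6,0.6,0.6])

```text
time_s: 22.4
tool_pos: [0.4612, -0.2791, 0.0455]
tool_rot: [-180.0, 0.0, 2.5]
force: [-0.2, 0.8, -0.7]
grip_width: 0.0059
grasp_force: 0.0
```

>>> drive_tool(angular=[[0,0,0],[0,0,0],[0,0,0]], delta_pos=[[0,0,0.1],[0,0,0.1],[0,0,0]], gripper=[0.6,0.6,0.6])

```text
time_s: 22.7
tool_pos: [0.4614, -0.2792, 0.0443]
tool_rot: [-180.0, -0.0, 2.4]
force: [-2.3, 1.0, 7.0]
grip_width: 0.0061
grasp_force: 3.0
```

The tab contact is at 0.0444, so the spindle top is at 0.152 and the hole centre at 0.1343. The lift needed from the rest is 79.3 mm. Now I grip the tab.

>>> drive_tool(angular=[[0,0,0],[0,0,0],[0,0,0],[0,0,0],[0,0,0],[0,0,0],[0,0,0],[0,0,0]], delta_pos=[[0,0,-0.8],[0,0,0],[0,0,0],[0,0,0],[0,0,0.8],[0,0,1.0],[0,0,1.2],[0,0,0]], gripper=[0.6,3.4,3.4,3.4,3.4,3.4,3.4,3.4])

```text
time_s: 23.5
tool_pos: [0.4594, -0.2781, 0.0191]
tool_rot: [-179.9, 0.2, 2.5]
force: [-0.7, 0.8, -0.8]
grip_width: 0.0339
grasp_force: 0.0
```

>>> drive_tool(angular=[[0,0,0],[0,0,0],[0,0,0],[0,0,0],[0,0,0],[0,0,0]], delta_pos=[[0,0,0],[0,0,0],[0,0,0],[0,0,0],[0,0,0],[0,0,0]], gripper=[2,1.6,1.2,0.8,0.8,0.8], squeeze=8)

```text
time_s: 24.1
tool_pos: [0.4615, -0.279, 0.0219]
tool_rot: [-180.0, -0.0, 2.5]
force: [-0.6, 0.5, 1.8]
grip_width: 0.012
grasp_force: 8.0
```

The tab is gripped at 12.0 mm, with TCP z 0.0219 corresponding to the pin centre line at 0.055. Squeeze, lift straight up, and move to just before the spindle.

>>> drive_tool(angular=[[0,0,0],[0,0,0],[0,0,0],[0,0,0],[0,0,0],[0,0,0],[0,0,0],[0,0,0],[0,0,0]], delta_pos=[[0,0,0],[0,0,0],[0,0,-0.5],[0,0,-1.5],[0,0,-2],[0,0,-2],[0,0,-1.9],[0,0,0],[0,0,0]], gripper=[0.8,0.8,0.8,0.8,0.8,0.8,0.8,0.8,0.8], squeeze=30)

```text
time_s: 25.0
tool_pos: [0.4613, -0.2791, 0.1008]
tool_rot: [-180.0, -0.1, 2.5]
force: [0.7, 0.1, -0.9]
grip_width: 0.0117
grasp_force: 30.0
```

>>> drive_tool(angular=[[0,0,0.047],[0,0,0.047],[0,0,0],[0,0,0],[0,0,0],[0,0,0],[0,0,0],[0,0,0],[0,0,0],[0,0,0],[0,0,0],[0,0,0]], delta_pos=[[0,0,0],[0,0,0],[-0.4,-2,0],[-0.6,-3,0],[-0.6,-3.5,0],[-0.6,-3.5,0],[-0.6,-3.5,0],[-0.5,-3.3,0],[-0.3,-2.9,0],[0,0,0],[0,0,0],[0,0,0]], gripper=[0.8,0.8,0.8,0.8,0.8,0.8,0.8,0.8,0.8,0.8,0.8,0.8])

```text
time_s: 26.2
tool_pos: [0.4359, -0.0616, 0.1]
tool_rot: [180.0, 0.1, -3.0]
force: [-0.1, -0.5, -1.5]
grip_width: 0.012
grasp_force: 30.0
```

Run:
```python
from h import *
np.set_printoptions(precision=4,suppress=True)
c=eyes.read_camera("wrist");o=telemetry.get_obs(); print(o["tool_pos"],o["tool_rot"],o["force"],o["grip_width"],c["origin"])
cv2.imwrite('pics/z8.png',cv2.resize(c["pixels"][0:240,130:410][:,:,::-1],(700,600),interpolation=cv2.INTER_CUBIC))
T=o["tool_pos"]; R0=R.from_euler('z',o["tool_rot"][2],degrees=True).as_matrix()
for n,v in {"tip":[.104,0,.033],"shoulder":[.06,0,.033],"tail":[-.044,0,.033],"bar":[.052,0,.085]}.items():
    print(n,T+R0@v,proj(c,[T+R0@v])[0])
for s in ((.5655,-.0666,.152),): print(proj(c,[s]))
try:
    m=models.cut_out(c,"pin_shoulder")[0]["pixels"];ys,xs=np.nonzero(m)
    for y in range(ys.min(),ys.max()+1,5): x=xs[ys==y]; print(y,round(x.mean(),1),x.min(),x.max())
except Exception as e: print(e)
```

```text
[ 0.436  -0.0618  0.1001] [179.9698   0.0455  -3.0488] [-0.0729  0.5123 -1.8148] 0.011911503086623733 [ 0.513  -0.0649  0.2778]
tip [ 0.5399 -0.0673  0.1331] [259.1013  33.7282]
shoulder [ 0.4959 -0.065   0.1331] [258.7649 138.2887]
tail [ 0.3921 -0.0594  0.1331] [258.1409 326.9662]
bar [ 0.488  -0.0645  0.1851] [259.7723 184.4955]
[[253.7861 -58.0942]]
37 257.0 255 259
42 257.0 249 265
47 257.0 247 267
52 257.0 247 267
57 257.0 247 267
62 257.0 247 267
67 257.0 247 267
72 257.0 247 267
77 257.0 247 267
82 257.0 247 267
87 257.0 247 267
92 257.0 247 267
97 257.0 247 267
102 257.5 248 267
107 257.0 248 266
112 257.5 249 266
117 257.0 248 266
122 257.0 248 266
127 257.0 248 266
132 256.5 248 265
137 257.0 248 266
142 257.5 239 276
147 264.7 239 307
152 257.5 204 311
157 257.5 203 312
162 257.5 199 316
167 258.3 196 319
172 257.0 191 323
177 257.0 186 328
182 257.0 184 330
187 257.0 188 326
192 257.0 248 266
197 257.5 249 266
202 257.5 249 266
207 257.5 249 266
212 257.5 249 266
217 257.5 249 266
222 258.0 249 267
227 257.5 247 268
232 257.0 246 268
237 257.5 246 269
242 257.5 246 269
247 257.5 246 269
252 257.5 246 269
257 257.0 246 268
zero-size array to reduction operation minimum which has no identity<stdin>:11: RuntimeWarning: Mean of empty slice.
  ret = ret.dtype.type(ret / rcount)
```

The held pin shows straight and aligned (column 257 along its length, tip at row 37). A small correction, then I approach the hole slowly.

>>> drive_tool(angular=[[0,0,-0.0026],[0,0,0],[0,0,0]], delta_pos=[[0,-0.18,-0.11],[0,0,0],[0,0,0]], gripper=[0.8,0.8,0.8])

```text
time_s: 26.6
tool_pos: [0.4366, -0.059, 0.1017]
tool_rot: [-180.0, -0.0, -2.8]
force: [-0.8, -0.8, -1.0]
grip_width: 0.0115
grasp_force: 30.0
```

>>> drive_tool(angular=[[0,0,0],[0,0,0],[0,0,0],[0,0,0],[0,0,0]], delta_pos=[[0.3,0,0],[0.3,0,0],[0.2,0,0],[0,0,0],[0,0,0]], gripper=[0.8,0.8,0.8,0.8,0.8])

```text
time_s: 27.1
tool_pos: [0.4444, -0.0591, 0.1016]
tool_rot: [180.0, 0.0, -2.8]
force: [-0.7, 0.6, -0.8]
grip_width: 0.0118
grasp_force: 30.0
```

>>> drive_tool(angular=[[0,0,0.0017],[0,0,0],[0,0,0]], delta_pos=[[0,0.13,0.04],[0,0,0],[0,0,0]], gripper=[0.8,0.8,0.8])

```text
time_s: 27.4
tool_pos: [0.4443, -0.0605, 0.1012]
tool_rot: [-180.0, -0.0, -2.9]
force: [0.1, 0.1, -1.0]
grip_width: 0.0119
grasp_force: 30.0
```

Run:
```python
from h import *
np.set_printoptions(precision=4,suppress=True)
o=telemetry.get_obs(); T=o["tool_pos"];print(T,o["tool_rot"],o["force"])
print("y target",-.0666+(.5655-T[0])*.0507)
```

```text
[ 0.4443 -0.0605  0.1012] [-179.9905   -0.004    -2.8881] [ 0.0587  0.0816 -1.027 ]
y target -0.06045661670785476
```

On target. Pushing in gently.

>>> drive_tool(angular=[[0,0,0],[0,0,0],[0,0,0],[0,0,0],[0,0,0],[0,0,0],[0,0,0]], delta_pos=[[0.1,0,0],[0.1,0,0],[0.1,0,0],[0.1,0,0],[0.1,0,0],[0,0,0],[0,0,0]], gripper=[0.8,0.8,0.8,0.8,0.8,0.8,0.8])

```text
time_s: 28.1
tool_pos: [0.4494, -0.0607, 0.1012]
tool_rot: [-180.0, -0.0, -2.9]
force: [-0.2, -0.4, -1.7]
grip_width: 0.0117
grasp_force: 30.0
```

>>> drive_tool(angular=[[0,0,0],[0,0,0],[0,0,0],[0,0,0],[0,0,0],[0,0,0]], delta_pos=[[0.1,0,0],[0.1,0,0],[0.1,0,0],[0.1,0,0],[0,0,0],[0,0,0]], gripper=[0.8,0.8,0.8,0.8,0.8,0.8])

```text
time_s: 28.7
tool_pos: [0.4534, -0.0609, 0.1012]
tool_rot: [180.0, 0.0, -2.9]
force: [-0.3, 0.0, -1.1]
grip_width: 0.0119
grasp_force: 30.0
```

The tip is about 7 mm past the face with no force, so it's in the hole. Continuing.

>>> drive_tool(angular=[[0,0,0],[0,0,0],[0,0,0],[0,0,0],[0,0,0],[0,0,0],[0,0,0]], delta_pos=[[0.2,0,0],[0.2,0,0],[0.2,0,0],[0.2,0,0],[0.2,0,0],[0,0,0],[0,0,0]], gripper=[0.8,0.8,0.8,0.8,0.8,0.8,0.8])

```text
time_s: 29.4
tool_pos: [0.4633, -0.0614, 0.1012]
tool_rot: [180.0, 0.0, -2.9]
force: [-0.2, -0.4, -1.5]
grip_width: 0.0119
grasp_force: 30.0
```

>>> drive_tool(angular=[[0,0,0],[0,0,0],[0,0,0],[0,0,0],[0,0,0],[0,0,0],[0,0,0]], delta_pos=[[0.2,0,0],[0.2,0,0],[0.2,0,0],[0.2,0,0],[0.2,0,0],[0,0,0],[0,0,0]], gripper=[0.8,0.8,0.8,0.8,0.8,0.8,0.8])

```text
time_s: 30.1
tool_pos: [0.4733, -0.0619, 0.1012]
tool_rot: [180.0, 0.0, -2.9]
force: [0.2, -1.3, -1.3]
grip_width: 0.0117
grasp_force: 30.0
```

>>> drive_tool(angular=[[0,0,0],[0,0,0],[0,0,0],[0,0,0],[0,0,0],[0,0,0],[0,0,0],[0,0,0],[0,0,0]], delta_pos=[[0.2,0,0],[0.2,0,0],[0.2,0,0],[0.2,0,0],[0.2,0,0],[0.1,0,0],[0.1,0,0],[0.1,0,0],[0,0,0]], gripper=[0.8,0.8,0.8,0.8,0.8,0.8,0.8,0.8,0.8])

```text
time_s: 31.0
tool_pos: [0.4865, -0.0625, 0.1013]
tool_rot: [180.0, -0.0, -2.9]
force: [-0.8, 0.1, -1.9]
grip_width: 0.0118
grasp_force: 30.0
```

>>> drive_tool(angular=[[0,0,0],[0,0,0],[0,0,0],[0,0,0]], delta_pos=[[0.1,0,0],[0.1,0,0],[0,0,0],[0,0,0]], gripper=[0.8,0.8,0.8,0.8])

```text
time_s: 31.4
tool_pos: [0.4884, -0.0627, 0.1013]
tool_rot: [-180.0, -0.0, -2.9]
force: [-0.4, 0.1, -1.0]
grip_width: 0.012
grasp_force: 30.0
```

>>> drive_tool(angular=[[0,0,0],[0,0,0],[0,0,0],[0,0,0]], delta_pos=[[0.1,0,0],[0.1,0,0],[0,0,0],[0,0,0]], gripper=[0.8,0.8,0.8,0.8])

```text
time_s: 31.8
tool_pos: [0.4904, -0.0627, 0.1013]
tool_rot: [180.0, 0.0, -2.9]
force: [-0.6, -0.1, -0.1]
grip_width: 0.0118
grasp_force: 30.0
```

>>> drive_tool(angular=[[0,0,0],[0,0,0],[0,0,0]], delta_pos=[[0.1,0,0],[0.1,0,0],[0,0,0]], gripper=[0.8,0.8,0.8])

```text
time_s: 32.1
tool_pos: [0.4908, -0.0628, 0.101]
tool_rot: [-180.0, 0.2, -2.9]
force: [-5.6, 0.4, 1.9]
grip_width: 0.0115
grasp_force: 30.0
```

The shoulder is home, with 5.6 N felt at x 0.4908 against a predicted 0.4905. I'll hold a moment, release, rise, and move behind the loop bar with the fingers nearly closed.

>>> drive_tool(angular=[[0,0,0],[0,0,0],[0,0,0],[0,0,0],[0,0,0],[0,0,0],[0,0,0]], delta_pos=[[0,0,0],[0,0,0],[0,0,0],[0,0,0],[0,0,0],[0,0,0],[0,0,0]], gripper=[0.8,0.8,1.6,2.4,3.4,3.4,3.4])

```text
time_s: 32.8
tool_pos: [0.4926, -0.0629, 0.1014]
tool_rot: [-180.0, -0.0, -2.9]
force: [0.4, 0.0, -0.2]
grip_width: 0.0327
grasp_force: 0.0
```

Run:
```python
from h import *
np.set_printoptions(precision=4,suppress=True)
c=eyes.read_camera("wrist");o=telemetry.get_obs(); T=o["tool_pos"]; print(T,o["tool_rot"],o["force"],o["grip_width"])
for t in ["pin_shoulder","pin_tip","loop_bar"]:
    for r in models.cut_out(c,t)[:1]:
        m=r["pixels"];ys,xs=np.nonzero(m);print(t,round(r["p"],2),ys.min(),ys.max())
        if t=="pin_shoulder":
            for y in range(ys.min(),ys.max()+1,8): x=xs[ys==y]; print(y,round(x.mean(),1),x.min(),x.max())
R0=R.from_euler('z',-2.9,degrees=True).as_matrix()
for n,v in {"tip":[.104,0,.033],"shoulder":[.06,0,.033],"bar":[.052,0,.085]}.items(): print(n,proj(c,[[.4908,-.0628,.1012]+R0@v])[0])
```

```text
[ 0.4925 -0.0629  0.1014] [-180.       -0.0254   -2.8787] [ 0.1366 -0.3723  0.2817] 0.032944228477518614
pin_shoulder 0.55 42 318
42 258.0 255 261
50 258.5 249 268
58 258.0 248 268
66 257.5 248 267<stdin>:8: RuntimeWarning: Mean of empty slice.
  ret = ret.dtype.type(ret / rcount)
Traceback (most recent call last):
ValueError: zero-size array to reduction operation minimum which has no identity
```

>>> drive_tool(angular=[[0,0,0],[0,0,0],[0,0,0],[0,0,0],[0,0,0],[0,0,0],[0,0,0],[0,0,0],[0,0,0]], delta_pos=[[0,0,-1],[0,0,-2],[0,0,-3.5],[0,0,-3.5],[1.6,0,0],[1.6,0,0],[0,0,0],[0,0,0],[0,0,0]], gripper=[3.4,3.4,3.4,3.4,1.4,1.4,1.4,1.4,1.4], squeeze=10)

```text
time_s: 33.8
tool_pos: [0.5235, -0.0645, 0.2012]
tool_rot: [-180.0, 0.0, -2.9]
force: [0.3, -0.2, -0.5]
grip_width: 0.0149
grasp_force: 0.0
```

Run:
```python
from h import *
np.set_printoptions(precision=4,suppress=True)
c=eyes.read_camera("wrist");o=telemetry.get_obs(); T=o["tool_pos"]; print(T,o["tool_rot"],o["force"],o["grip_width"])
R0=R.from_euler('z',-2.9,degrees=True).as_matrix()
for n,v in {"tip":[.104,0,.033],"shoulder":[.06,0,.033],"bar":[.052,0,.085],"barL":[.052,.017,.085],"barR":[.052,-.017,.085]}.items(): print(n,proj(c,[[.4908,-.0628,.1012]+R0@v])[0])
p=c["pixels"].astype(int)
for t in ["pin_tip","loop_bar","pin_shoulder"]:
    for r in models.cut_out(c,t)[:1]:
        m=r["pixels"];ys,xs=np.nonzero(m);print(t,round(r["p"],2),len(ys))
        for y in range(ys.min(),ys.max()+1,5):
            x=xs[ys==y]
            if len(x): print(y,x.min(),x.max(),len(x))
```

```text
[ 0.5236 -0.0645  0.2012] [-179.9847    0.0357   -2.8921] [-0.3496  0.0934  0.5497] 0.0148583178504189
tip [257.631  108.0216]
shoulder [257.5345 164.9589]
bar [257.664  193.2972]
barL [231.3095 193.2683]
barR [284.0144 193.3253]
pin_tip 0.95 2302
110 258 258 1
115 252 263 12
120 252 263 12
125 252 263 12
170 228 286 42
175 226 288 63
180 225 288 28
185 224 289 23
190 222 290 22
195 221 291 67
200 230 283 53
205 252 262 11
210 252 262 11
215 251 263 13
220 250 263 14
225 250 263 14
230 250 263 14
235 249 264 16
240 250 263 14
245 250 263 14
250 252 261 10
255 252 261 10
260 253 260 8
loop_bar 0.55 480
182 226 228 3
187 224 288 8
192 222 290 12
197 224 289 66
pin_shoulder 0.6 2400
110 255 260 6
115 252 263 12
120 252 263 12
125 252 263 12
170 228 285 39
175 225 288 64
180 224 289 50
185 223 290 27
190 222 290 24
195 222 291 70
200 232 285 45
205 252 262 11
210 252 262 11
215 251 263 13
220 251 263 13
225 251 263 13
230 250 264 15
235 249 264 16
240 249 264 16
245 250 263 14
250 252 261 10
255 252 261 10
260 254 259 6
```

The pin stays home after release: the tip is seen at row 109 against a predicted 108, and the loop still stands. I'll drop behind the bar and sweep it forward.

>>> drive_tool(angular=[[0,0,0],[0,0,0],[0,0,0],[0,0,0],[0,0,0],[0,0,0],[0,0,0]], delta_pos=[[0,0,1.5],[0,0,1.5],[0,0,0.7],[0.4,0,0],[0.4,0,0],[0.4,0,0],[0,0,0]], gripper=[1.4,1.4,1.4,1.4,1.4,1.4,1.4])

```text
time_s: 34.7
tool_pos: [0.5372, -0.0651, 0.1647]
tool_rot: [180.0, -0.1, -2.9]
force: [0.2, -0.2, -0.0]
grip_width: 0.0142
grasp_force: 0.1
```

>>> drive_tool(angular=[[0,0,0],[0,0,0],[0,0,0],[0,0,0],[0,0,0],[0,0,0],[0,0,0],[0,0,0]], delta_pos=[[0.5,0,0],[0.5,0,0],[0.5,0,0],[0.5,0,0],[0.5,0,0],[0.5,0,0],[0.4,0,0],[0,0,0]], gripper=[1.4,1.4,1.4,1.4,1.4,1.4,1.4,1.4])

```text
time_s: 35.5
tool_pos: [0.5708, -0.0668, 0.1643]
tool_rot: [180.0, -0.0, -2.9]
force: [0.4, 0.6, 1.0]
grip_width: 0.0139
grasp_force: 0.7
```

```bash
cat > look.py <<'E'
from h import *
np.set_printoptions(precision=4,suppress=True)
c=eyes.read_camera("wrist");o=telemetry.get_obs(); T=o["tool_pos"]; print(T,o["tool_rot"],o["force"],o["grip_width"])
R0=R.from_euler('z',-2.9,degrees=True).as_matrix()
O=np.array([.4908,-.0628,.1012])
print("tip",proj(c,[O+R0@[.104,0,.033]])[0])
for th in (0,.5,.7,.9,1.1,1.3,1.48,1.66): print(th,"barL/R",proj(c,[O+R0@[.052+.052*np.sin(th),s*.019,.033+.052*np.cos(th)] for s in (1,-1)]).round(0).tolist())
for t in ["loop_bar","pin_tip"]:
    for r in models.cut_out(c,t)[:1]:
        m=r["pixels"];ys,xs=np.nonzero(m);print(t,round(r["p"],2),len(ys))
        for y in range(ys.min(),ys.max()+1,4 if t=="loop_bar" else 6):
            x=xs[ys==y]
            if len(x): print(y,x.min(),x.max(),len(x))
save(c,"last.png")
E
python3 look.py
```

```text
[ 0.5707 -0.0669  0.1644] [179.9875  -0.0321  -2.8836] [-0.5308  0.1453  1.7259] 0.013787931935209887
tip [257.8134 180.6369]
0 barL/R [[225.0, 291.0], [291.0, 291.0]]
0.5 barL/R [[225.0, 246.0], [291.0, 246.0]]
0.7 barL/R [[225.0, 228.0], [291.0, 228.0]]
0.9 barL/R [[226.0, 212.0], [290.0, 212.0]]
1.1 barL/R [[227.0, 199.0], [289.0, 199.0]]
1.3 barL/R [[228.0, 189.0], [287.0, 189.0]]
1.48 barL/R [[230.0, 183.0], [286.0, 183.0]]
1.66 barL/R [[231.0, 179.0], [285.0, 179.0]]
loop_bar 0.59 131
246 247 268 22
250 246 268 23
pin_tip 0.91 1003
181 257 258 2
187 252 263 12
193 252 263 12
199 252 263 12
247 246 270 25
253 246 269 24
259 252 263 12
295 250 264 15
301 250 264 15
307 250 264 15
313 250 264 15
```

The bar is under the fingertips, seen between the fingers at rows 246–251 (about 0.47 rad). I'll follow its arc forward and down.

>>> drive_tool(angular=[[0,0,0],[0,0,0],[0,0,0],[0,0,0],[0,0,0],[0,0,0],[0,0,0],[0,0,0],[0,0,0],[0,0,0],[0,0,0]], delta_pos=[[0.22,0,0.22],[0.23,0,0.23],[0.35,0,0.3],[0.35,0,0.3],[0.25,0,0.3],[0.25,0,0.3],[0.25,0,0.3],[0.25,0,0.3],[0.18,0,0.3],[0.17,0,0.3],[0,0,0]], gripper=[1.4,1.4,1.4,1.4,1.4,1.4,1.4,1.4,1.4,1.4,1.4])

```text
time_s: 36.75
tool_pos: [0.5952, -0.068, 0.1352]
tool_rot: [180.0, 0.0, -2.9]
force: [-0.5, 0.3, 0.5]
grip_width: 0.0141
grasp_force: 0.3
```

```bash
python3 look.py
```

```text
[ 0.5951 -0.068   0.1355] [179.9939   0.0207  -2.8814] [-0.2361  0.5362  0.2562] 0.013925848628783034
tip [257.9291 230.2603]
0 barL/R [[221.0, 365.0], [295.0, 365.0]]
0.5 barL/R [[221.0, 316.0], [296.0, 316.0]]
0.7 barL/R [[221.0, 294.0], [295.0, 294.0]]
0.9 barL/R [[222.0, 274.0], [294.0, 274.0]]
1.1 barL/R [[224.0, 257.0], [292.0, 257.0]]
1.3 barL/R [[225.0, 243.0], [291.0, 243.0]]
1.48 barL/R [[227.0, 234.0], [289.0, 234.0]]
1.66 barL/R [[228.0, 228.0], [288.0, 228.0]]
loop_bar 0.68 160
243 248 266 19
247 246 268 23
```

The bar is at about 1.24 rad, over the far side. Now down towards the tip, then press in small steps.

>>> drive_tool(angular=[[0,0,0],[0,0,0],[0,0,0],[0,0,0]], delta_pos=[[0.1,0,0.3],[0,0,0.3],[0,0,0.3],[0,0,0]], gripper=[1.4,1.4,1.4,1.4])

```text
time_s: 37.3
tool_pos: [0.596, -0.068, 0.1262]
tool_rot: [180.0, 0.0, -2.9]
force: [0.1, -0.5, 0.5]
grip_width: 0.0141
grasp_force: 0.4
```

>>> drive_tool(angular=[[0,0,0],[0,0,0],[0,0,0],[0,0,0]], delta_pos=[[0,0,0.1],[0,0,0.1],[0,0,0.1],[0,0,0]], gripper=[1.4,1.4,1.4,1.4])

```text
time_s: 37.7
tool_pos: [0.5965, -0.068, 0.1239]
tool_rot: [-180.0, -0.0, -2.9]
force: [0.9, 0.3, 1.0]
grip_width: 0.0139
grasp_force: 0.7
```

>>> drive_tool(angular=[[0,0,0],[0,0,0],[0,0,0],[0,0,0]], delta_pos=[[0,0,0.1],[0,0,0.1],[0,0,0],[0,0,0]], gripper=[1.4,1.4,1.4,1.4])

```text
time_s: 38.1
tool_pos: [0.5968, -0.0681, 0.1224]
tool_rot: [-180.0, -0.1, -2.9]
force: [0.7, 0.6, 5.5]
grip_width: 0.0139
grasp_force: 2.6
```

>>> drive_tool(angular=[[0,0,0],[0,0,0],[0,0,0]], delta_pos=[[0,0,0.1],[0,0,0],[0,0,0]], gripper=[1.4,1.4,1.4])

```text
time_s: 38.4
tool_pos: [0.5973, -0.0681, 0.1216]
tool_rot: [-180.0, -0.1, -2.9]
force: [2.0, 0.7, 5.3]
grip_width: 0.0138
grasp_force: 2.7
```

>>> drive_tool(angular=[[0,0,0],[0,0,0],[0,0,0]], delta_pos=[[0,0,0.1],[0,0,0],[0,0,0]], gripper=[1.4,1.4,1.4])

```text
time_s: 38.7
tool_pos: [0.5976, -0.068, 0.1207]
tool_rot: [-180.0, -0.2, -2.9]
force: [2.8, 0.4, 4.3]
grip_width: 0.0138
grasp_force: 2.5
```

>>> drive_tool(angular=[[0,0,0],[0,0,0],[0,0,0]], delta_pos=[[0,0,0.1],[0,0,0],[0,0,0]], gripper=[1.4,1.4,1.4])

```text
time_s: 39.0
tool_pos: [0.5974, -0.0681, 0.1196]
tool_rot: [-180.0, -0.2, -2.9]
force: [2.0, 0.5, 5.7]
grip_width: 0.0143
grasp_force: 2.5
```

>>> drive_tool(angular=[[0,0,0],[0,0,0],[0,0,0],[0,0,0]], delta_pos=[[0,0,0.1],[0,0,0.1],[0,0,0],[0,0,0]], gripper=[1.4,1.4,1.4,1.4])

```text
time_s: 39.4
tool_pos: [0.5951, -0.0681, 0.1158]
tool_rot: [180.0, 0.1, -2.9]
force: [-0.9, -0.1, 1.1]
grip_width: 0.0141
grasp_force: 0.4
```

>>> drive_tool(angular=[[0,0,0],[0,0,0],[0,0,0]], delta_pos=[[0,0,0.1],[0,0,0],[0,0,0]], gripper=[1.4,1.4,1.4])

```text
time_s: 39.7
tool_pos: [0.5959, -0.0681, 0.1155]
tool_rot: [-180.0, 0.0, -2.9]
force: [-0.2, -0.0, 1.0]
grip_width: 0.0138
grasp_force: 0.4
```

```bash
python3 look.py
```

```text
[ 0.596  -0.0681  0.1156] [-179.9994    0.0214   -2.8824] [-0.3689  0.2047 -0.2709] 0.013771100931473986
tip [257.9792 245.5541]
0 barL/R [[216.0, 402.0], [300.0, 402.0]]
0.5 barL/R [[216.0, 346.0], [301.0, 346.0]]
0.7 barL/R [[216.0, 321.0], [300.0, 322.0]]
0.9 barL/R [[218.0, 298.0], [298.0, 298.0]]
1.1 barL/R [[220.0, 277.0], [297.0, 277.0]]
1.3 barL/R [[221.0, 261.0], [295.0, 261.0]]
1.48 barL/R [[223.0, 250.0], [293.0, 250.0]]
1.66 barL/R [[225.0, 242.0], [291.0, 242.0]]
loop_bar 0.48 167
240 246 269 24
244 246 269 24
pin_tip 0.69 380
240 246 266 21
246 246 266 21
252 250 264 15
258 250 265 16
318 231 232 2
```

The force fell from 5.7 N to near zero and the bar reads about 1.66 rad, so it has snapped under. I'll rise straight up and check.

>>> drive_tool(angular=[[0,0,0],[0,0,0],[0,0,0],[0,0,0],[0,0,0],[0,0,0]], delta_pos=[[0,0,-0.5],[0,0,-2],[0,0,-3.5],[-3,0,-3],[0,0,0],[0,0,0]], gripper=[1.4,1.4,1.4,1.4,1.4,1.4])

```text
time_s: 40.45
tool_pos: [0.5667, -0.0664, 0.2068]
tool_rot: [-179.9, -0.1, -2.9]
force: [-0.6, -0.4, -0.4]
grip_width: 0.0143
grasp_force: 0.0
```

```bash
python3 look.py
```

```text
[ 0.5663 -0.0662  0.2056] [-179.9586   -0.026    -2.8616] [ 0.1831  0.28   -0.3103] 0.01444751150288454
tip [257.9879 162.8891]
0 barL/R [[231.0, 250.0], [285.0, 250.0]]
0.5 barL/R [[231.0, 213.0], [285.0, 214.0]]
0.7 barL/R [[231.0, 199.0], [285.0, 199.0]]
0.9 barL/R [[232.0, 187.0], [284.0, 187.0]]
1.1 barL/R [[233.0, 176.0], [283.0, 176.0]]
1.3 barL/R [[233.0, 169.0], [283.0, 169.0]]
1.48 barL/R [[234.0, 164.0], [282.0, 164.0]]
1.66 barL/R [[235.0, 162.0], [281.0, 162.0]]
loop_bar 0.79 533
161 237 277 41
165 232 282 44
169 230 286 11
173 231 286 7
177 230 286 9
181 230 286 10
185 230 286 10
189 230 286 10
193 230 285 9
197 230 285 9
pin_tip 0.8 1901
161 235 278 44
167 229 285 26
173 229 286 21
179 230 287 22
185 230 287 13
191 230 286 11
197 230 285 9
203 229 286 12
209 229 286 13
215 229 286 15
221 228 286 28
227 251 263 13
233 253 262 10
239 253 262 10
245 253 262 10
251 253 262 10
257 251 262 12
293 253 261 9
299 253 261 9
305 253 261 9
311 253 261 9
```

```bash
python3 -c "
from cell import env; print(env.sign_off())"
```

```text
the job is handed in; nothing more can be done
None
```

The hitch pin is through the spindle with its shoulder home. The loop's bar snapped under the tip and stayed down after I let go; the arm is clear, and I handed the job in at about 40 s with no verdict shown.

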